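# Set the creamers on the meal tray and put the jam away

## Robot

A 6-joint arm with a two-finger parallel gripper is mounted at the origin on the work surface. World frame = base frame: x ahead of the robot, y to its left, z up, the work surface at z = 0. Lengths are in m, angles in rad, forces in N, time in s.
With the tool pointing down it reaches from about 0.375 to 0.825 m from the base axis. Payload 5.5 kg.
Tool frame: the origin (TCP) lies midway between the tips of the shut fingers; the grasp point (between the pads) lies 19 mm behind it (r.grip_depth is the distance from the TCP to the grasp point, in m); z points along the fingers, y is the line along which they close (so a half turn about z gives the same grasp; the last joint's range is limited). The gripper opens to 85 mm and grips with 20 to 120 N. Pads are 22 mm wide; open, the fingers measure 114 mm over their backs; the gripper's body (76 mm by 85 mm) begins 54 mm behind the grasp point. The pads swing forward as they close: fully open they stand 13 mm farther back than shut.
Start: joints at [-1.315, 0.314, -0.047, 1.21, 0, 1.571], TCP at [0.152, -0.58, 0.231] pointing down, gripper open.
Joint ranges: [-2.67, 2.67], [-0.69, 1.73], [-1.03, 1.25], [-2.08, 2.16], [-1.42, 1.45], [-3.14, 3.14]. Speed limits (rad/s): [2.39, 2.39, 3.01, 3.14, 3.14, 3.14].

## Interface

Orientations are given as a rotation vector (axis times angle).
In Python, from workcell import r gives the robot as it stands.
- The arm moves only by the tool send_rows, never from a script. Its argument "targets" is a list of rows, each an object of numbers: "x", "y", "z": the shift along the tool's x, y, z as a fraction of full scale; "ax", "ay", "az": the turn, a rotation vector about the tool's x, y, z as a fraction of full scale; "grip": the opening, from 0 (shut) to 1 (fully open). A call has 1 to 20 rows; each row is the pose to reach, as a shift and turn from the pose commanded when the call began, along the tool's axes at that moment; what a row does not reach only later rows make up. Full scale, the value 1, is 0.15 m for a shift and pi/4 rad for a turn. A row lasts 1/10 s, in which the tool goes at most 50 mm and 8.59 degrees, less where a joint would pass 70% of its speed; a pose out of reach is approached as far as the arm can. A call with a number of a shift or a turn outside -1 to 1 is refused whole. A call with a gripper value outside its range is refused whole. The fingers move at their own pace and stop on an object; "grip_force" is the grip in N (left out, the last holds). Time passes only in rows, so rows that repeat a pose let the fingers close. It gives the time, the measured TCP pose, the force, the opening and the grip force at its end, in the units of the state.
- r.get_obs(): the state, without advancing time (a new reading comes with each control period).
- r.get_image(name): name is "scene" or "top" or "wrist"; returns a dict with "img" (400x640x3 uint8, red, green, blue), "z_map" (400x640 float32, m along the optical axis (not along the pixel's ray), 0 where there is no reading), "K" (3x3 intrinsics, pixels), "rvec" (rotation vector, rad) and "tvec" (3), from world to camera coordinates, as OpenCV has them; the wrist camera has in their place "tool_from_camera" (4x4, takes a point from camera to tool coordinates, whose origin is the TCP and whose axes are the flange's). Camera axes: x right, y down, z forward; pixel columns grow to the right and rows downward; lengths in m; the calibration is good to about 2 mm. The wrist camera is an equidistant fisheye: a pixel r from the principal point sees the ray r / f radians off the axis. A picture is of the moment at which its call begins: read the wrist's pose just before it.
- r.close_job(): hands the job in; it is judged then, once.
The state is a dict: "t": time; "joint_pos": joint angles; "qd": joint speeds; "effort": joint torques, N m; "eef_pos": TCP position; "tool_rot": TCP orientation; "ft_force": force on the tool from outside, world axes, zero at the start; "moment": the same for the moment, N m; "finger_gap": finger opening in m; "finger_force": force on a finger pad.
Only numpy, scipy, OpenCV 4.12 (cv2) and the standard library are available. Lean on these libraries where they do the work, as an engineer would, in place of code of your own. Each camera call takes 0.05 s, during which the arm holds its last target. There are 200 camera calls.

## Task

Get this breakfast tray ready for a resident on a no-sugar diet: stand exactly three of the coffee creamers upright side by side on the floor of the white dish on the tray and leave the other two out on the table. Pull open the drawer of the small wooden unit, put every jam jar away in it, none on top of another, and then push the drawer fully shut. Leave the mug and the soup bowl where they stand.

Things in the scene. Friction and masses are not known exactly. Their poses are not given: they have to be found in the camera images.
- dish_in (a point): Centre of the inner floor of the shallow white rectangular condiment dish fixed on the meal tray. Inside 90 mm (dish x) by 168 mm (dish y, long side), walls 4 mm thick; its rim stands 8 mm above this floor; the floor lies 10 mm above the table. Axes: x, y along the dish's sides, z up.
- tray: Dark green rectangular meal tray, fixed, 340 mm (x) by 400 mm (y), floor 6 mm thick, rim 6 mm thick and 18 mm above the table; origin at the centre of its underside, on the table. It carries the dish at its near side, a fixed white plate of sandwiches (200 mm across, top 50 mm above the table) behind the dish, and the mug and bowl.
- mug: Bystander: maroon mug with a pale lid standing on the tray, 84 mm across the lid, 100 mm high, handle 37 mm out towards its own +y; origin at the centre of its underside.
- bowl: Bystander: maroon soup bowl with a pale lid standing on the tray, 122 mm across, 54 mm high; origin at the centre of its underside.
- unit_drawer0 (a joint): How far the one drawer of the small wooden drawer unit is pulled out, in m: 0 fully shut, 0.150 fully open. It stands shut or up to 30 mm ajar at the start, slides with about 1 N of friction and stays where it is left. It opens towards the robot, along the -x axis of point drawer_in.
- unit: Small wooden drawer unit, fixed, 220 mm deep (x), 270 mm wide (y), top 100 mm above the table; its front faces -x, towards the robot; origin at the centre of its underside. With the drawer fully open, 144 mm of the drawer's inner depth is uncovered in front of the unit's case; a standing jar passes under the case when it is shut.
- drawer_in (a point): Centre of the drawer's inner floor, 22 mm above the table; moves with the drawer. Inside 175 mm (x) by 228 mm (y); side walls 6 mm thick, 56 mm above this floor; the front, 21 mm thick with its inner wall, is 66 mm above the floor. Axes: x from the front into the unit, y to the left seen from the robot, z up. Fully open, the case covers what lies beyond x = +0.056.
- unit_drawer0_handle (a point): Middle of the drawer's steel handle: a horizontal round bar 11 mm thick and 120 mm long along the drawer's y, 35 mm out from the drawer front, 62 mm above the table. It can be gripped from above, one finger behind the bar.
- creamer1: Single coffee-creamer tub: cream-white, blue foil top, round, 38 mm across, 25 mm high, 20 g; stands on the table at the start; origin at the centre of its underside, z up out of the foil. All five are alike and always there.
- creamer2: Single coffee-creamer tub: cream-white, blue foil top, round, 38 mm across, 25 mm high, 20 g; stands on the table at the start; origin at the centre of its underside, z up out of the foil. All five are alike and always there.
- creamer3: Single coffee-creamer tub: cream-white, blue foil top, round, 38 mm across, 25 mm high, 20 g; stands on the table at the start; origin at the centre of its underside, z up out of the foil. All five are alike and always there.
- creamer4: Single coffee-creamer tub: cream-white, blue foil top, round, 38 mm across, 25 mm high, 20 g; stands on the table at the start; origin at the centre of its underside, z up out of the foil. All five are alike and always there.
- creamer5: Single coffee-creamer tub: cream-white, blue foil top, round, 38 mm across, 25 mm high, 20 g; stands on the table at the start; origin at the centre of its underside, z up out of the foil. All five are alike and always there.
- jam1: Mini jam jar: dark red, paper label, brass-coloured lid, round, 40 mm across, 38 mm high, 70 g; stands on the table among the creamers at the start; origin at the centre of its underside, z up out of the lid. Two to four of these jars are there.
- jam2: Mini jam jar: dark red, paper label, brass-coloured lid, round, 40 mm across, 38 mm high, 70 g; stands on the table among the creamers at the start; origin at the centre of its underside, z up out of the lid. Two to four of these jars are there.
- jam3: Mini jam jar: dark red, paper label, brass-coloured lid, round, 40 mm across, 38 mm high, 70 g; stands on the table among the creamers at the start; origin at the centre of its underside, z up out of the lid. Two to four of these jars are there.
- jam4: Mini jam jar: dark red, paper label, brass-coloured lid, round, 40 mm across, 38 mm high, 70 g; stands on the table among the creamers at the start; origin at the centre of its underside, z up out of the lid. Two to four of these jars are there.
Mind the look-alikes: they are no part of the job. What is shaped like the jam2 but green, orange or purple is not meant.

How it is judged:
By the outcome, as a careful person would: the job done as asked, in the order asked, and still so for the second after the job is handed in, with the robot touching nothing.
Of jam1, jam2, jam3, jam4 only 2 to 4 are there at a start; the rules pass over those that are not, and their reading is None.
At some moment in a run one of creamer1, creamer2, creamer3, creamer4, creamer5, jam1, jam2, jam3, jam4 may be knocked a few centimetres aside while the robot is not near it.
Once in a run the grip may slacken for a moment while it holds something.
It also fails if it takes over 210 s, if anything falls off the work surface, if the arm or the gripper's body presses on something with over 40 N, if the wrist force passes 120 N, or if a joint passes its speed limit or range.

## Working session

There is one attempt and no reset: what is moved stays moved. The work goes in short steps, Python scripts to look and compute and a tool call to move; the robot and the scene stay as the last step left them, time stands still between calls to the robot, and variables do not carry over. Pictures are saved under pics/ and viewed, at most 14 in all, crops included, and the job is handed in when it is done.

Besides the shell and the picture viewer there is one more tool, called as name(argument=value, ...), one argument or row to a line, values as JSON. send_rows: Moves the arm, as the interface text tells. Its arguments: {"type":"object","properties":{"targets":{"type":"array","items":{"type":"object","properties":{"x":{"type":"number"},"y":{"type":"number"},"z":{"type":"number"},"ax":{"type":"number"},"ay":{"type":"number"},"az":{"type":"number"},"grip":{"type":"number"}}}},"grip_force":{"type":"number"}},"required":["targets"]}

```bash
mkdir -p pics; ls; cat > h.py <<'E'
import numpy as np, cv2
from workcell import r
from scipy.spatial.transform import Rotation as R
def snap(n,fn=None):
    d=r.get_image(n)
    if fn: cv2.imwrite('pics/'+fn,d['img'][:,:,::-1])
    return d
def cloud(d):
    "world points per pixel (scene/top)"
    z=d['z_map'];h,w=z.shape;v,u=np.mgrid[:h,:w];K=d['K']
    c=np.stack([(u-K[0,2])/K[0,0]*z,(v-K[1,2])/K[1,1]*z,z],-1)
    Rm=R.from_rotvec(np.ravel(d['rvec'])).as_matrix()
    return (c-np.ravel(d['tvec']))@Rm
E
python3 - <<'E'
from h import *
o=r.get_obs();print({k:np.round(v,3) for k,v in o.items()})
for n in('scene','top'):
    d=snap(n,n+'0.png');np.savez(n+'0.npz',**{k:d[k] for k in d});print(n,d['K'].tolist(),d['rvec'],d['tvec'])
E
```

```text
pics
{'t': np.float64(0.0), 'joint_pos': array([-1.315,  0.314, -0.048,  1.21 ,  0.   ,  1.571]), 'qd': array([ 0.   ,  0.001, -0.001,  0.002, -0.001,  0.002]), 'effort': array([-3.0000e-03, -5.3959e+01,  3.3975e+01,  1.9000e-02, -0.0000e+00,
       -0.0000e+00]), 'eef_pos': array([ 0.152, -0.58 ,  0.23 ]), 'tool_rot': array([-3.114, -0.4  ,  0.   ]), 'ft_force': array([-0.299,  1.064,  0.379]), 'moment': array([-0.047,  0.037, -0.054]), 'finger_force': np.float64(0.0), 'finger_gap': np.float64(0.085)}
scene [[469.8619842715938, 0.0, 313.93613859803986], [0.0, 469.8619842715938, 205.0435838639933], [0.0, 0.0, 1.0]] [ 2.14291699  1.63093518 -0.4396703 ] [-0.19390535 -0.39310711  1.43191839]
top [[362.9788356491798, 0.0, 316.56634168129074], [0.0, 362.9788356491798, 195.54688826795723], [0.0, 0.0, 1.0]] [ 2.10805641 -2.15904323  0.17361128] [0.07800681 0.51606869 1.08586323]
```

View pics/top0.png

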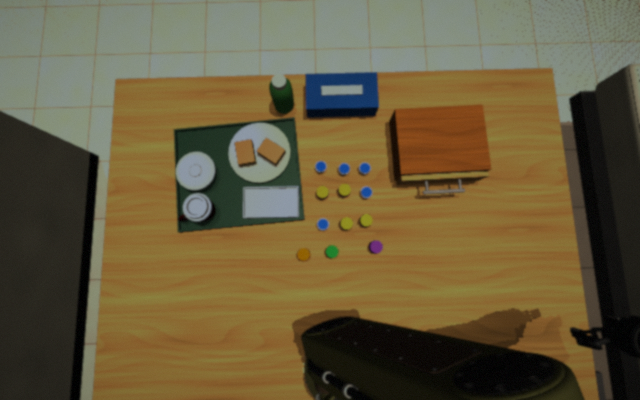

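View pics/scene0.png

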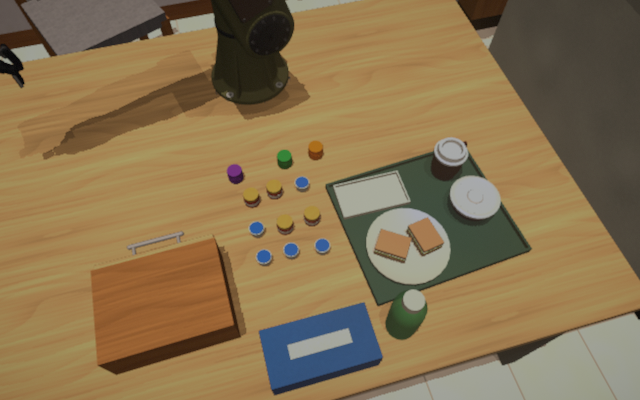

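The top view shows five blue-foil creamers at (320,167), (344,169), (365,169), (366,193) and (322,225). Four brass-lidded jams are at (322,192), (344,190), (366,220) and (346,224), and three look-alikes sit below them. The dish is at (271,202) and the drawer handle at (444,187). The scene view shows the same objects from the far side.

```bash
cat >> h.py <<'E'
def blobs(d):
    "label,xy,z,pixel area of coloured lids, from colour + depth"
    P=cloud(d);hsv=cv2.cvtColor(d['img'],cv2.COLOR_RGB2HSV).astype(int);H,S,V=hsv[...,0],hsv[...,1],hsv[...,2]
    reg=(P[...,2]>.015)&(P[...,2]<.08)&(P[...,0]>.2)&(P[...,0]<.9)&(abs(P[...,1])<.45)&(d['z_map']>0)
    out=[]
    for n,m in(('creamer',(H>100)&(H<122)&(S>120)),('jam',(H>18)&(H<32)&(S>120)),('other',(S>150)&(((H>40)&(H<90))|(H>130)&(H<160)|(H<17)))):
        k,lab,st,c=cv2.connectedComponentsWithStats((m&reg).astype(np.uint8))
        for i in range(1,k):
            if 25<st[i,4]<400:
                q=P[lab==i];zt=np.percentile(q[:,2],80);q=q[abs(q[:,2]-zt)<.005]
                out.append((n,*np.round((q[:,:2].max(0)+q[:,:2].min(0))/2,3),round(float(zt),3),int(st[i,4]),np.round(c[i]).tolist()))
    return out
E
python3 - <<'E'
from h import *
C={}
for n in('scene','top'):
    d=np.load(n+'0.npz');print(n)
    for b in blobs(d): print(b)
    P=cloud(d);C[n]=P
    v=d['img'].astype(int)
    # unit top
    m=(abs(P[...,2]-.1)<.008)&(P[...,1]<-.05)&(P[...,1]>-.5)&(P[...,0]>.4)&(P[...,0]<.95)
    k,l,st,c=cv2.connectedComponentsWithStats(m.astype(np.uint8));i=1+np.argmax(st[1:,4]);q=P[l==i]
    print('unit',cv2.minAreaRect(q[:,:2].astype(np.float32)),np.median(q[:,2]))
    # white dish: bright pixels
    m=(v.min(-1)>110)&(P[...,2]<.035)&(P[...,2]>.003)&(P[...,0]>.4)&(P[...,0]<.7)&(P[...,1]>0.05)&(P[...,1]<.4)
    k,l,st,c=cv2.connectedComponentsWithStats(m.astype(np.uint8));i=1+np.argmax(st[1:,4]);q=P[l==i]
    print('dish',cv2.minAreaRect(q[:,:2].astype(np.float32)),np.percentile(q[:,2],[5,50,95]),st[i])
    hx=P[(P[...,2]>.045)&(P[...,2]<.08)&(P[...,1]<-.1)&(P[...,1]>-.4)&(P[...,0]>.4)&(P[...,0]<.62)]
    print('handle',len(hx),hx.min(0) if len(hx) else 0,hx.max(0) if len(hx) else 0)
d=np.load('top0.npz')
for u,vv in((271,202),(197,208),(195,171),(424,187),(463,186),(444,190)):print((u,vv),C['top'][vv,u])
for u,vv in((131,248),(181,236),(155,242),(372,194)):print('s',(u,vv),C['scene'][vv,u])
E
```

```text
scene
('creamer', np.float64(0.427), np.float64(0.05), 0.027, 90, [302.0, 182.0])
('creamer', np.float64(0.527), np.float64(-0.09), 0.027, 109, [256.0, 227.0])
('creamer', np.float64(0.614), np.float64(0.052), 0.027, 116, [322.0, 245.0])
('creamer', np.float64(0.605), np.float64(-0.023), 0.027, 115, [291.0, 249.0])
('creamer', np.float64(0.606), np.float64(-0.089), 0.027, 119, [263.0, 256.0])
('jam', np.float64(0.43), np.float64(-0.024), 0.04, 158, [273.0, 186.0])
('jam', np.float64(0.437), np.float64(-0.085), 0.04, 162, [250.0, 194.0])
('jam', np.float64(0.529), np.float64(0.048), 0.04, 171, [311.0, 213.0])
('jam', np.float64(0.535), np.float64(-0.023), 0.04, 182, [284.0, 221.0])
('other', np.float64(0.348), np.float64(0.108), 0.037, 91, [315.0, 153.0])
('other', np.float64(0.442), np.float64(-0.027), 0.033, 31, [275.0, 193.0])
('other', np.float64(0.452), np.float64(-0.087), 0.032, 35, [252.0, 201.0])
('other', np.float64(0.544), np.float64(0.043), 0.033, 26, [312.0, 220.0])
('other', np.float64(0.548), np.float64(-0.025), 0.035, 26, [284.0, 228.0])
unit ((0.670640230178833, -0.318
[... 1766 characters left out ...]
87001800537, 0.09394684433937073), 88.76870727539062) [0.00612715 0.00965115 0.01579352] [ 244  187   54   30 1537]
handle 472 [ 0.51279129 -0.39847384  0.04525548] [ 0.61892134 -0.18323856  0.07987642]
(271, 202) [0.50592106 0.21169175 0.01010118]
(197, 208) [0.48044357 0.41947939 0.09478726]
(195, 171) [0.60184442 0.44164699 0.05781329]
(424, 187) [ 5.44497415e-01 -2.82619267e-01  2.88273959e-04]
(463, 186) [ 0.54459537 -0.40861319  0.00089286]
(444, 190) [ 0.52139149 -0.32258364  0.06737262]
s (131, 248) [ 0.52159415 -0.37745127  0.06235559]
s (181, 236) [ 0.48767606 -0.2735659   0.00176414]
s (155, 242) [ 0.52291855 -0.32200064  0.06584365]
s (372, 194) [0.50378872 0.21709316 0.01109702]
```

```bash
python3 - <<'E'
from h import *
for n in('scene','top'):
    d=np.load(n+'0.npz');P=cloud(d);v=d['img'].astype(int)
    m=(P[...,2]>.055)&(P[...,2]<.075)&(P[...,1]<-.2)&(P[...,1]>-.43)&(P[...,0]>.45)&(P[...,0]<.537)
    q=P[m];print(n,'handle',len(q),q.mean(0),'y',q[:,1].min(),q[:,1].max(),'xs',np.percentile(q[:,0],[10,50,90]),'zmax',q[:,2].max(),'slope',np.polyfit(q[:,1],q[:,0],1)[0])
    # unit top front edge line: min x per y bin
    m=(abs(P[...,2]-.1)<.006)&(P[...,1]<-.19)&(P[...,1]>-.44)&(P[...,0]>.5)&(P[...,0]<.8);q=P[m]
    b=[(y,q[abs(q[:,1]-y)<.006][:,0].min()) for y in np.arange(-.43,-.2,.02)];print('front edge slope,x@-.32',np.polyfit(*np.array(b).T,1)[0],np.polyval(np.polyfit(*np.array(b).T,1),-.32))
    # drawer front top at z~.088
    m=(abs(P[...,2]-.088)<.004)&(P[...,1]<-.25)&(P[...,1]>-.4)&(P[...,0]>.5)&(P[...,0]<.6);q=P[m];print('dfront',len(q),np.percentile(q[:,0],[5,50,95]) if len(q) else 0)
    # dish bright region
    m=(v.min(-1)>110)&(P[...,2]<.03)&(P[...,2]>.003)&(P[...,0]>.4)&(P[...,0]<.57)&(P[...,1]>0.1)&(P[...,1]<.32);q=P[m]
    print('dish ext',np.percentile(q[:,0],[1,99]),np.percentile(q[:,1],[1,99]))
    # tray: dark green near z<.025
    hsv=cv2.cvtColor(d['img'],cv2.COLOR_RGB2HSV);g=(hsv[...,0]>45)&(hsv[...,0]<100)&(P[...,2]>0)&(P[...,2]<.025)&(P[...,1]>.08)&(P[...,0]>.4)
    k,l,st,c=cv2.connectedComponentsWithStats(g.astype(np.uint8));i=1+np.argmax(st[1:,4]);print('tray',cv2.minAreaRect(P[l==i][:,:2].astype(np.float32)))
E
```

```text
scene handle 310 [ 0.52004796 -0.32200228  0.06594975] y -0.3878461934435249 -0.2580070489249666 xs [0.51455973 0.51970866 0.52506646] zmax 0.07189407466318945 slope -0.015687807651494287
front edge slope,x@-.32 -0.02946303488118227 0.5696129599654831
dfront 283 [0.55255904 0.55816841 0.56368008]
dish ext [0.44896803 0.56386862] [0.12649719 0.30021307]
tray ((0.6009222269058228, 0.31880372762680054), (0.33919522166252136, 0.397494375705719), 4.524961471557617)
top handle 167 [ 0.52027494 -0.31943724  0.06590763] y -0.38481399657739235 -0.25704634119188685 xs [0.51507103 0.51921108 0.52658122] zmax 0.07272826542578678 slope -0.0203187646608066
front edge slope,x@-.32 -0.02679468639756433 0.5726046009381512
dfront 256 [0.55465682 0.56202542 0.57241706]
dish ext [0.45991634 0.55225897] [0.12833881 0.29637573]
tray ((0.6016141176223755, 0.3191685676574707), (0.3354669213294983, 0.3933805823326111), 4.478509426116943)
```

send_rows(
  targets=[
    {"az":-0.19},
    {"az":-0.38},
    {"az":-0.57},
    {"az":-0.76},
    {"az":-0.95},
    {"az":-0.96},
    {"az":-0.96},
  ],
)

```text
invalid input at $.targets[0]: expected keys x, y, z, ax, ay, az, grip
```

send_rows(
  targets=[
    {"x":0.3,"y":-0.1,"z":0,"ax":0,"ay":0,"az":-0.19,"grip":0.6},
    {"x":0.6,"y":-0.2,"z":0,"ax":0,"ay":0,"az":-0.38,"grip":0.6},
    {"x":0.9,"y":-0.3,"z":0,"ax":0,"ay":0,"az":-0.57,"grip":0.6},
    {"x":1,"y":-0.4,"z":0,"ax":0,"ay":0,"az":-0.76,"grip":0.6},
    {"x":1,"y":-0.5,"z":0,"ax":0,"ay":0,"az":-0.95,"grip":0.6},
    {"x":1,"y":-0.5,"z":0,"ax":0,"ay":0,"az":-0.96,"grip":0.6},
    {"x":1,"y":-0.5,"z":0,"ax":0,"ay":0,"az":-0.96,"grip":0.6},
    {"x":1,"y":-0.5,"z":0,"ax":0,"ay":0,"az":-0.96,"grip":0.6},
  ],
)

```text
t: 0.9
eef_pos: [0.2778, -0.4707, 0.2312]
tool_rot: [2.752, 1.515, -0.0]
ft_force: [0.0, -0.4, 0.7]
finger_gap: 0.0515
finger_force: 0.0
```

```bash
cat >> h.py <<'E'
def plan(*pts):
    "world targets -> fractions in present tool axes"
    o=r.get_obs();T=R.from_rotvec(o['tool_rot'])
    print('t',round(float(o['t']),2),'tcp',np.round(o['eef_pos'],4),'yaw',np.round(np.degrees(np.arctan2(*T.apply([1,0,0])[1::-1])),1),'gap',round(float(o['finger_gap']),4),'F',np.round(o['ft_force'],1))
    for p in pts: print(np.round(p,3),'->',np.round(T.inv().apply(np.array(p)-o['eef_pos'])/.15,3))
E
```

send_rows(
  targets=[
    {"x":0.25,"y":0.2,"z":0,"ax":0,"ay":0,"az":-0.19,"grip":0.6},
    {"x":0.5,"y":0.4,"z":0,"ax":0,"ay":0,"az":-0.38,"grip":0.6},
    {"x":0.75,"y":0.6,"z":0,"ax":0,"ay":0,"az":-0.57,"grip":0.6},
    {"x":1,"y":0.8,"z":0,"ax":0,"ay":0,"az":-0.75,"grip":0.6},
    {"x":1,"y":0.83,"z":0,"ax":0,"ay":0,"az":-0.75,"grip":0.6},
    {"x":1,"y":0.83,"z":0,"ax":0,"ay":0,"az":-0.75,"grip":0.6},
    {"x":1,"y":0.83,"z":0,"ax":0,"ay":0,"az":-0.75,"grip":0.6},
  ],
)

```text
t: 1.6
eef_pos: [0.4622, -0.4099, 0.2309]
tool_rot: [-2.193, -2.249, 0.001]
ft_force: [-0.5, -0.3, -0.8]
finger_gap: 0.0511
finger_force: 0.0
```

```bash
python3 -c "
from h import *
plan((.52,-.3205,.2),(.52,-.3205,.05))"
```

```text
t 1.6 tcp [ 0.4622 -0.4099  0.2309] yaw 91.5 gap 0.0511 F [-0.5 -0.3 -0.8]
[ 0.52 -0.32  0.2 ] -> [0.586 0.4   0.206]
[ 0.52 -0.32  0.05] -> [0.586 0.401 1.206]
```

send_rows(
  targets=[
    {"x":0.3,"y":0.2,"z":0.1,"ax":0,"ay":0,"az":0,"grip":0.33},
    {"x":0.586,"y":0.4,"z":0.2,"ax":0,"ay":0,"az":0,"grip":0.33},
    {"x":0.586,"y":0.4,"z":0.35,"ax":0,"ay":0,"az":0,"grip":0.33},
    {"x":0.586,"y":0.4,"z":0.5,"ax":0,"ay":0,"az":0,"grip":0.33},
    {"x":0.586,"y":0.4,"z":0.65,"ax":0,"ay":0,"az":0,"grip":0.33},
    {"x":0.586,"y":0.4,"z":0.75,"ax":0,"ay":0,"az":0,"grip":0.33},
    {"x":0.586,"y":0.4,"z":0.85,"ax":0,"ay":0,"az":0,"grip":0.33},
    {"x":0.586,"y":0.4,"z":0.95,"ax":0,"ay":0,"az":0,"grip":0.33},
    {"x":0.586,"y":0.4,"z":0.98,"ax":0,"ay":0,"az":0,"grip":0.33},
    {"x":0.586,"y":0.4,"z":0.98,"ax":0,"ay":0,"az":0,"grip":0.33},
    {"x":0.586,"y":0.4,"z":0.98,"ax":0,"ay":0,"az":0,"grip":0.33},
  ],
)

```text
t: 2.7
eef_pos: [0.5206, -0.3205, 0.0852]
tool_rot: [2.191, 2.25, 0.0]
ft_force: [0.5, -0.3, 0.1]
finger_gap: 0.0282
finger_force: 0.0
```

```bash
python3 - <<'E'
from h import *
plan((.52,-.3205,.043))
d=snap('scene','s1.png');cv2.imwrite('pics/s1c.png',cv2.resize(d['img'][150:350,50:300,::-1],None,fx=3,fy=3))
E
```

```text
t 2.7 tcp [ 0.5206 -0.3205  0.0852] yaw 91.5 gap 0.0282 F [ 0.5 -0.3  0.1]
[ 0.52  -0.32   0.043] -> [ 0.    -0.004  0.281]
```

View pics/s1c.png

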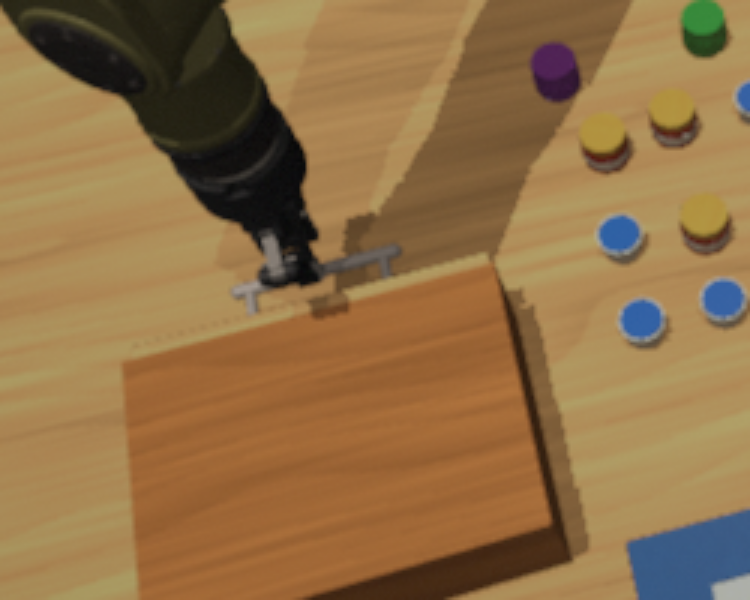

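The crop shows the fingers straddling the handle bar just above it, around (290,265), with the drawer almost shut. Next I descend, grip and pull.

send_rows(
  targets=[
    {"x":0,"y":0,"z":0.1,"ax":0,"ay":0,"az":0,"grip":0.33},
    {"x":0,"y":0,"z":0.2,"ax":0,"ay":0,"az":0,"grip":0.33},
    {"x":0,"y":0,"z":0.28,"ax":0,"ay":0,"az":0,"grip":0.33},
    {"x":0,"y":0,"z":0.28,"ax":0,"ay":0,"az":0,"grip":0},
    {"x":0,"y":0,"z":0.28,"ax":0,"ay":0,"az":0,"grip":0},
    {"x":0,"y":0,"z":0.28,"ax":0,"ay":0,"az":0,"grip":0},
    {"x":0,"y":0,"z":0.28,"ax":0,"ay":0,"az":0,"grip":0},
    {"x":0,"y":0,"z":0.28,"ax":0,"ay":0,"az":0,"grip":0},
  ],
  grip_force=40,
)

```text
t: 3.55
eef_pos: [0.5218, -0.3209, 0.0447]
tool_rot: [2.188, 2.249, -0.0]
ft_force: [-1.5, -0.2, 10.3]
finger_gap: 0.0094
finger_force: 39.3
```

send_rows(
  targets=[
    {"x":0,"y":-0.1,"z":0,"ax":0,"ay":0,"az":0,"grip":0},
    {"x":0,"y":-0.2,"z":0,"ax":0,"ay":0,"az":0,"grip":0},
    {"x":0,"y":-0.3,"z":0,"ax":0,"ay":0,"az":0,"grip":0},
    {"x":0,"y":-0.4,"z":0,"ax":0,"ay":0,"az":0,"grip":0},
    {"x":0,"y":-0.5,"z":0,"ax":0,"ay":0,"az":0,"grip":0},
    {"x":0,"y":-0.6,"z":0,"ax":0,"ay":0,"az":0,"grip":0},
    {"x":0,"y":-0.7,"z":0,"ax":0,"ay":0,"az":0,"grip":0},
    {"x":0,"y":-0.8,"z":0,"ax":0,"ay":0,"az":0,"grip":0},
    {"x":0,"y":-0.86,"z":0,"ax":0,"ay":0,"az":0,"grip":0},
    {"x":0,"y":-0.86,"z":0,"ax":0,"ay":0,"az":0,"grip":0},
    {"x":0,"y":-0.86,"z":0,"ax":0,"ay":0,"az":0,"grip":0},
  ],
)

```text
t: 4.65
eef_pos: [0.3931, -0.3245, 0.0446]
tool_rot: [2.188, 2.249, 0.001]
ft_force: [0.0, 0.7, 11.5]
finger_gap: 0.0091
finger_force: 40.9
```

send_rows(
  targets=[
    {"x":0,"y":-0.04,"z":0,"ax":0,"ay":0,"az":0,"grip":0},
    {"x":0,"y":-0.07,"z":0,"ax":0,"ay":0,"az":0,"grip":0},
    {"x":0,"y":-0.1,"z":0,"ax":0,"ay":0,"az":0,"grip":0},
    {"x":0,"y":-0.1,"z":0,"ax":0,"ay":0,"az":0,"grip":0},
  ],
)

```text
t: 5.05
eef_pos: [0.3783, -0.325, 0.0446]
tool_rot: [2.187, 2.249, 0.001]
ft_force: [-1.5, 1.4, 12.9]
finger_gap: 0.0095
finger_force: 40.9
```

send_rows(
  targets=[
    {"x":0,"y":-0.02,"z":0,"ax":0,"ay":0,"az":0,"grip":0},
    {"x":0,"y":-0.04,"z":0,"ax":0,"ay":0,"az":0,"grip":0},
    {"x":0,"y":-0.06,"z":0,"ax":0,"ay":0,"az":0,"grip":0},
    {"x":0,"y":-0.06,"z":0,"ax":0,"ay":0,"az":0,"grip":0},
  ],
)

```text
t: 5.45
eef_pos: [0.3723, -0.3251, 0.0447]
tool_rot: [2.184, 2.248, 0.009]
ft_force: [7.1, 2.5, 4.7]
finger_gap: 0.0095
finger_force: 40.3
```

send_rows(
  targets=[
    {"x":0,"y":0.02,"z":0,"ax":0,"ay":0,"az":0,"grip":0.3},
    {"x":0,"y":0.02,"z":0,"ax":0,"ay":0,"az":0,"grip":0.3},
    {"x":0,"y":0.02,"z":0,"ax":0,"ay":0,"az":0,"grip":0.3},
    {"x":0,"y":0.02,"z":-0.2,"ax":0,"ay":0,"az":0,"grip":0.3},
    {"x":0,"y":0.02,"z":-0.4,"ax":0,"ay":0,"az":0,"grip":0.3},
    {"x":0.3,"y":0.02,"z":-0.6,"ax":0,"ay":0,"az":0,"grip":0.6},
    {"x":0.6,"y":0.1,"z":-0.6,"ax":0,"ay":0,"az":0,"grip":0.6},
    {"x":0.9,"y":0.2,"z":-0.6,"ax":0,"ay":0,"az":0,"grip":0.6},
    {"x":1,"y":0.3,"z":-0.6,"ax":0,"ay":0,"az":0,"grip":0.6},
    {"x":1,"y":0.3,"z":-0.6,"ax":0,"ay":0,"az":0,"grip":0.6},
  ],
)

```text
t: 6.45
eef_pos: [0.4095, -0.1709, 0.1324]
tool_rot: [2.185, 2.256, 0.001]
ft_force: [0.4, -0.0, 0.4]
finger_gap: 0.0512
finger_force: 0.0
```

```bash
cat >> h.py <<'E'
def handle(P):
    q=P[(P[...,2]>.055)&(P[...,2]<.075)&(P[...,1]<-.25)&(P[...,1]>-.4)&(P[...,0]>.3)&(P[...,0]<.54)]
    return np.percentile(q[:,0],[2,10]).round(3),np.round([q[:,1].min(),q[:,1].max()],3)
def look():
    for n in('scene','top'):
        d=snap(n)
        print(n,*[(b[0][:3],*map(float,b[1:4])) for b in blobs(d) if b[0]!='other'],sep='\n ');print('handle',*handle(cloud(d)))
E
python3 - <<'E'
from h import *
look();plan((.43,.05,.12),(.43,.05,.006))
E
```

```text
scene
 ('cre', 0.428, 0.05, 0.027)
 ('cre', 0.527, -0.09, 0.027)
 ('cre', 0.614, 0.052, 0.026)
 ('cre', 0.605, -0.023, 0.027)
 ('cre', 0.604, -0.089, 0.027)
 ('jam', 0.43, -0.024, 0.04)
 ('jam', 0.437, -0.085, 0.04)
 ('jam', 0.53, 0.049, 0.04)
 ('jam', 0.535, -0.022, 0.04)
handle [0.37  0.373] [-0.398 -0.251]
top
 ('cre', 0.616, 0.051, 0.026)
 ('cre', 0.607, -0.024, 0.026)
 ('cre', 0.606, -0.09, 0.027)
 ('cre', 0.528, -0.091, 0.027)
 ('cre', 0.43, 0.049, 0.026)
 ('jam', 0.537, -0.204, 0.073)
 ('jam', 0.536, -0.022, 0.039)
 ('jam', 0.531, 0.048, 0.039)
 ('jam', 0.44, -0.085, 0.039)
 ('jam', 0.431, -0.023, 0.039)
 ('jam', 0.341, 0.111, 0.039)Traceback (most recent call last):
  File "<stdin>", line 2, in <module>
  File "h.py", line 37, in look
    print(n,*[(b[0][:3],*map(float,b[1:4])) for b in blobs(d) if b[0]!='other'],sep='\n ');print('handle',*handle(cloud(d)))
                                                                                                           ~~~~~~^^^^^^^^^^
  File "h.py", line 33, in handle
    return np.percentile(q[:,0],[2,10]).round(3),np.round([q[:,1].min(),q[:,1].max()],3)
           ~~~~~~~~~~~~~^^^^^^^^^^^^^^^
    return _quantile_unchecked(
        a, q, axis, out, overwrite_input, method, keepdims, weights)
    return _ureduce(a,
                    func=_quantile_ureduce_func,
    ...<5 lines>...
                    overwrite_input=overwrite_input,
                    method=method)
    r = func(a, **kwargs)
    result = _quantile(arr,
                       quantiles=q,
    ...<2 lines>...
                       out=out,
                       weights=wgt)
    slices_having_nans = np.isnan(arr[-1, ...])
                                  ~~~^^^^^^^^^
IndexError: index -1 is out of bounds for axis 0 with size 0
```

```bash
sed -i "s/;print('handle'.*$//" h.py; python3 - <<'E'
from h import *
plan((.4295,-.03,.13))
E
```

```text
t 6.55 tcp [ 0.4082 -0.1727  0.1321] yaw 91.7 gap 0.0507 F [-0.1  0.1 -0.9]
[ 0.43 -0.03  0.13] -> [0.947 0.169 0.014]
```

send_rows(
  targets=[
    {"x":0.3,"y":0.05,"z":0,"ax":0,"ay":0,"az":0,"grip":0.62},
    {"x":0.6,"y":0.1,"z":0,"ax":0,"ay":0,"az":0,"grip":0.62},
    {"x":0.9,"y":0.15,"z":0,"ax":0,"ay":0,"az":0,"grip":0.62},
    {"x":1,"y":0.16,"z":0,"ax":0,"ay":0,"az":0,"grip":0.62},
    {"x":1,"y":0.16,"z":0,"ax":0,"ay":0,"az":0,"grip":0.62},
  ],
)

```text
t: 7.05
eef_pos: [0.428, -0.0215, 0.132]
tool_rot: [-2.188, -2.254, 0.001]
ft_force: [0.3, -0.2, -0.2]
finger_gap: 0.0532
finger_force: 0.0
```

```bash
python3 - <<'E'
from h import *
plan((.4295,.0495,.006))
E
```

```text
t 7.05 tcp [ 0.428  -0.0215  0.132 ] yaw 91.7 gap 0.0532 F [ 0.3 -0.2 -0.2]
[0.43  0.05  0.006] -> [0.473 0.025 0.84 ]
```

send_rows(
  targets=[
    {"x":0.25,"y":0.02,"z":0,"ax":0,"ay":0,"az":0,"grip":0.62},
    {"x":0.473,"y":0.025,"z":0,"ax":0,"ay":0,"az":0,"grip":0.62},
    {"x":0.473,"y":0.025,"z":0.2,"ax":0,"ay":0,"az":0,"grip":0.62},
    {"x":0.473,"y":0.025,"z":0.4,"ax":0,"ay":0,"az":0,"grip":0.62},
    {"x":0.473,"y":0.025,"z":0.6,"ax":0,"ay":0,"az":0,"grip":0.62},
    {"x":0.473,"y":0.025,"z":0.75,"ax":0,"ay":0,"az":0,"grip":0.62},
    {"x":0.473,"y":0.025,"z":0.84,"ax":0,"ay":0,"az":0,"grip":0.62},
    {"x":0.473,"y":0.025,"z":0.84,"ax":0,"ay":0,"az":0,"grip":0.62},
    {"x":0.473,"y":0.025,"z":0.84,"ax":0,"ay":0,"az":0,"grip":0.2},
    {"x":0.473,"y":0.025,"z":0.84,"ax":0,"ay":0,"az":0,"grip":0.2},
    {"x":0.473,"y":0.025,"z":0.84,"ax":0,"ay":0,"az":0,"grip":0.2},
    {"x":0.473,"y":0.025,"z":0.84,"ax":0,"ay":0,"az":0,"grip":0.2},
    {"x":0.473,"y":0.025,"z":0.84,"ax":0,"ay":0,"az":0,"grip":0.2},
  ],
  grip_force=30,
)

```text
t: 8.35
eef_pos: [0.4306, 0.049, 0.0068]
tool_rot: [2.19, 2.252, 0.001]
ft_force: [-0.1, -0.1, 2.3]
finger_gap: 0.0359
finger_force: 30.1
```

```bash
python3 - <<'E'
from h import *
# dish slots: along dish y, yaw 4.5 deg, spacing 46 mm
c=np.array([.506,.2135]);a=np.radians(4.5);e=np.array([-np.sin(a),np.cos(a)])
S=[c+k*.048*e for k in(1,0,-1)];print(np.round(S,4))
plan((*S[0],.1),(*S[0],.017))
E
```

```text
[[0.5022 0.2614]
 [0.506  0.2135]
 [0.5098 0.1656]]
t 8.35 tcp [0.4306 0.049  0.0068] yaw 91.6 gap 0.0359 F [-0.1 -0.1  2.3]
[0.502 0.261 0.1  ] -> [ 1.402  0.518 -0.621]
[0.502 0.261 0.017] -> [ 1.402  0.518 -0.068]
```

send_rows(
  targets=[
    {"x":0,"y":0,"z":-0.2,"ax":0,"ay":0,"az":0,"grip":0.2},
    {"x":0,"y":0,"z":-0.4,"ax":0,"ay":0,"az":0,"grip":0.2},
    {"x":0,"y":0,"z":-0.55,"ax":0,"ay":0,"az":0,"grip":0.2},
    {"x":0.2,"y":0.1,"z":-0.6,"ax":0,"ay":0,"az":0,"grip":0.2},
    {"x":0.4,"y":0.2,"z":-0.6,"ax":0,"ay":0,"az":0,"grip":0.2},
    {"x":0.6,"y":0.3,"z":-0.6,"ax":0,"ay":0,"az":0,"grip":0.2},
    {"x":0.8,"y":0.4,"z":-0.6,"ax":0,"ay":0,"az":0,"grip":0.2},
    {"x":1,"y":0.518,"z":-0.6,"ax":0,"ay":0,"az":0,"grip":0.2},
    {"x":1,"y":0.518,"z":-0.6,"ax":0,"ay":0,"az":0,"grip":0.2},
    {"x":1,"y":0.518,"z":-0.6,"ax":0,"ay":0,"az":0,"grip":0.2},
  ],
)

```text
t: 9.35
eef_pos: [0.5032, 0.2014, 0.0961]
tool_rot: [-2.188, -2.254, 0.001]
ft_force: [-1.0, -0.0, -0.7]
finger_gap: 0.0355
finger_force: 30.2
```

```bash
python3 - <<'E'
from h import *
plan((.5022,.2614,.0175))
E
```

```text
t 9.35 tcp [0.5032 0.2014 0.0961] yaw 91.7 gap 0.0355 F [-1.  -0.  -0.7]
[0.502 0.261 0.018] -> [0.4   0.005 0.524]
```

send_rows(
  targets=[
    {"x":0.2,"y":0,"z":0,"ax":0,"ay":0,"az":0,"grip":0.2},
    {"x":0.4,"y":0.005,"z":0,"ax":0,"ay":0,"az":0,"grip":0.2},
    {"x":0.4,"y":0.005,"z":0.15,"ax":0,"ay":0,"az":0,"grip":0.2},
    {"x":0.4,"y":0.005,"z":0.3,"ax":0,"ay":0,"az":0,"grip":0.2},
    {"x":0.4,"y":0.005,"z":0.4,"ax":0,"ay":0,"az":0,"grip":0.2},
    {"x":0.4,"y":0.005,"z":0.48,"ax":0,"ay":0,"az":0,"grip":0.2},
    {"x":0.4,"y":0.005,"z":0.524,"ax":0,"ay":0,"az":0,"grip":0.2},
    {"x":0.4,"y":0.005,"z":0.524,"ax":0,"ay":0,"az":0,"grip":0.2},
    {"x":0.4,"y":0.005,"z":0.524,"ax":0,"ay":0,"az":0,"grip":0.2},
  ],
)

```text
t: 10.25
eef_pos: [0.503, 0.2609, 0.0182]
tool_rot: [2.19, 2.252, 0.001]
ft_force: [0.5, -0.6, -0.2]
finger_gap: 0.0357
finger_force: 31.3
```

send_rows(
  targets=[
    {"x":0,"y":0,"z":0,"ax":0,"ay":0,"az":0,"grip":0.56},
    {"x":0,"y":0,"z":0,"ax":0,"ay":0,"az":0,"grip":0.56},
    {"x":0,"y":0,"z":0,"ax":0,"ay":0,"az":0,"grip":0.56},
    {"x":0,"y":0,"z":-0.1,"ax":0,"ay":0,"az":0,"grip":0.56},
    {"x":0,"y":0,"z":-0.3,"ax":0,"ay":0,"az":0,"grip":0.56},
    {"x":0,"y":0,"z":-0.6,"ax":0,"ay":0,"az":0,"grip":0.56},
    {"x":-0.33,"y":0.2,"z":-0.65,"ax":0,"ay":0,"az":0,"grip":0.62},
    {"x":-0.66,"y":0.4,"z":-0.65,"ax":0,"ay":0,"az":0,"grip":0.62},
    {"x":-1,"y":0.6,"z":-0.65,"ax":0,"ay":0,"az":0,"grip":0.62},
    {"x":-1,"y":0.7,"z":-0.65,"ax":0,"ay":0,"az":0,"grip":0.62},
    {"x":-1,"y":0.7,"z":-0.65,"ax":0,"ay":0,"az":0,"grip":0.62},
  ],
)

```text
t: 11.35
eef_pos: [0.6153, 0.1109, 0.1156]
tool_rot: [2.194, 2.245, 0.003]
ft_force: [0.0, 0.1, -0.5]
finger_gap: 0.0528
finger_force: 0.0
```

```bash
python3 - <<'E'
from h import *
look()
plan((.6155,.0515,.0065))
E
```

```text
scene
 ('cre', 0.5, 0.263, 0.037)
 ('cre', 0.526, -0.09, 0.027)
 ('cre', 0.614, 0.052, 0.026)
 ('cre', 0.604, -0.023, 0.027)
 ('cre', 0.604, -0.089, 0.027)
 ('jam', 0.428, -0.024, 0.04)
 ('jam', 0.438, -0.085, 0.04)
 ('jam', 0.529, 0.049, 0.04)
 ('jam', 0.534, -0.022, 0.04)
top
 ('cre', 0.606, -0.09, 0.027)
 ('cre', 0.529, -0.091, 0.026)
 ('cre', 0.502, 0.261, 0.036)
 ('jam', 0.44, -0.095, 0.04)
t 11.45 tcp [0.6119 0.1135 0.115 ] yaw 91.5 gap 0.0529 F [-0.5 -0.1 -0. ]
[0.616 0.052 0.006] -> [-0.414  0.013  0.723]
```

send_rows(
  targets=[
    {"x":-0.2,"y":0.013,"z":0,"ax":0,"ay":0,"az":0,"grip":0.62},
    {"x":-0.414,"y":0.013,"z":0,"ax":0,"ay":0,"az":0,"grip":0.62},
    {"x":-0.414,"y":0.013,"z":0.2,"ax":0,"ay":0,"az":0,"grip":0.62},
    {"x":-0.414,"y":0.013,"z":0.4,"ax":0,"ay":0,"az":0,"grip":0.62},
    {"x":-0.414,"y":0.013,"z":0.55,"ax":0,"ay":0,"az":0,"grip":0.62},
    {"x":-0.414,"y":0.013,"z":0.65,"ax":0,"ay":0,"az":0,"grip":0.62},
    {"x":-0.414,"y":0.013,"z":0.723,"ax":0,"ay":0,"az":0,"grip":0.62},
    {"x":-0.414,"y":0.013,"z":0.723,"ax":0,"ay":0,"az":0,"grip":0.62},
    {"x":-0.414,"y":0.013,"z":0.723,"ax":0,"ay":0,"az":0,"grip":0.2},
    {"x":-0.414,"y":0.013,"z":0.723,"ax":0,"ay":0,"az":0,"grip":0.2},
    {"x":-0.414,"y":0.013,"z":0.723,"ax":0,"ay":0,"az":0,"grip":0.2},
    {"x":-0.414,"y":0.013,"z":0.723,"ax":0,"ay":0,"az":0,"grip":0.2},
    {"x":-0.414,"y":0.013,"z":0.723,"ax":0,"ay":0,"az":0,"grip":0.2},
  ],
  grip_force=30,
)

```text
t: 12.75
eef_pos: [0.6164, 0.0521, 0.0078]
tool_rot: [2.189, 2.251, 0.002]
ft_force: [-0.8, 0.1, 6.3]
finger_gap: 0.036
finger_force: 29.7
```

```bash
python3 - <<'E'
from h import *
plan((.506,.2135,.1))
E
```

```text
t 12.75 tcp [0.6164 0.0521 0.0078] yaw 91.6 gap 0.036 F [-0.8  0.1  6.3]
[0.506 0.214 0.1  ] -> [ 1.096 -0.704 -0.616]
```

send_rows(
  targets=[
    {"x":0,"y":0,"z":-0.2,"ax":0,"ay":0,"az":0,"grip":0.2},
    {"x":0,"y":0,"z":-0.4,"ax":0,"ay":0,"az":0,"grip":0.2},
    {"x":0,"y":-0.1,"z":-0.6,"ax":0,"ay":0,"az":0,"grip":0.2},
    {"x":0.2,"y":-0.25,"z":-0.6,"ax":0,"ay":0,"az":0,"grip":0.2},
    {"x":0.4,"y":-0.4,"z":-0.6,"ax":0,"ay":0,"az":0,"grip":0.2},
    {"x":0.6,"y":-0.55,"z":-0.6,"ax":0,"ay":0,"az":0,"grip":0.2},
    {"x":0.8,"y":-0.704,"z":-0.6,"ax":0,"ay":0,"az":0,"grip":0.2},
    {"x":1,"y":-0.704,"z":-0.6,"ax":0,"ay":0,"az":0,"grip":0.2},
    {"x":1,"y":-0.704,"z":-0.6,"ax":0,"ay":0,"az":0,"grip":0.2},
    {"x":1,"y":-0.704,"z":-0.6,"ax":0,"ay":0,"az":0,"grip":0.2},
  ],
)

```text
t: 13.75
eef_pos: [0.5056, 0.1994, 0.0968]
tool_rot: [2.188, 2.254, -0.0]
ft_force: [0.3, -0.3, -0.6]
finger_gap: 0.0356
finger_force: 30.2
```

```bash
python3 - <<'E'
from h import *
plan((.506,.2135,.0185))
E
```

```text
t 13.75 tcp [0.5056 0.1994 0.0968] yaw 91.7 gap 0.0356 F [ 0.3 -0.3 -0.6]
[0.506 0.214 0.018] -> [0.094 0.005 0.522]
```

send_rows(
  targets=[
    {"x":0.094,"y":0.005,"z":0.15,"ax":0,"ay":0,"az":0,"grip":0.2},
    {"x":0.094,"y":0.005,"z":0.3,"ax":0,"ay":0,"az":0,"grip":0.2},
    {"x":0.094,"y":0.005,"z":0.4,"ax":0,"ay":0,"az":0,"grip":0.2},
    {"x":0.094,"y":0.005,"z":0.48,"ax":0,"ay":0,"az":0,"grip":0.2},
    {"x":0.094,"y":0.005,"z":0.522,"ax":0,"ay":0,"az":0,"grip":0.2},
    {"x":0.094,"y":0.005,"z":0.522,"ax":0,"ay":0,"az":0,"grip":0.2},
    {"x":0.094,"y":0.005,"z":0.522,"ax":0,"ay":0,"az":0,"grip":0.2},
    {"x":0.094,"y":0.005,"z":0.522,"ax":0,"ay":0,"az":0,"grip":0.56},
    {"x":0.094,"y":0.005,"z":0.522,"ax":0,"ay":0,"az":0,"grip":0.56},
    {"x":0.094,"y":0.005,"z":0.522,"ax":0,"ay":0,"az":0,"grip":0.56},
    {"x":0.094,"y":0.005,"z":0.4,"ax":0,"ay":0,"az":0,"grip":0.56},
    {"x":0.094,"y":0.005,"z":0.2,"ax":0,"ay":0,"az":0,"grip":0.56},
    {"x":0.094,"y":0.005,"z":-0.1,"ax":0,"ay":0,"az":0,"grip":0.56},
    {"x":-0.2,"y":0.15,"z":-0.15,"ax":0,"ay":0,"az":0,"grip":0.62},
    {"x":-0.5,"y":0.3,"z":-0.15,"ax":0,"ay":0,"az":0,"grip":0.62},
    {"x":-0.8,"y":0.5,"z":-0.15,"ax":0,"ay":0,"az":0,"grip":0.62},
    {"x":-1,"y":0.62,"z":-0.15,"ax":0,"ay":0,"az":0,"grip":0.62},
    {"x":-1,"y":0.62,"z":-0.15,"ax":0,"ay":0,"az":0,"grip":0.62},
    {"x":-1,"y":0.62,"z":-0.15,"ax":0,"ay":0,"az":0,"grip":0.62},
  ],
)

```text
t: 15.65
eef_pos: [0.6029, 0.051, 0.1191]
tool_rot: [-2.192, -2.25, 0.0]
ft_force: [0.1, -0.0, 0.1]
finger_gap: 0.0531
finger_force: 0.0
```

```bash
python3 - <<'E'
from h import *
look()
plan((.606,-.0235,.008))
E
```

```text
scene
 ('cre', 0.5, 0.263, 0.037)
 ('cre', 0.504, 0.213, 0.037)
 ('cre', 0.527, -0.09, 0.027)
 ('cre', 0.605, -0.023, 0.026)
 ('cre', 0.604, -0.089, 0.027)
 ('jam', 0.429, -0.024, 0.04)
 ('jam', 0.437, -0.085, 0.04)
 ('jam', 0.529, 0.044, 0.039)
 ('jam', 0.535, -0.022, 0.04)
top
 ('cre', 0.507, 0.212, 0.036)
 ('cre', 0.502, 0.262, 0.036)
t 15.75 tcp [0.6021 0.0523 0.1191] yaw 91.6 gap 0.0531 F [ 0.2  0.5 -0. ]
[ 0.606 -0.024  0.008] -> [-0.506  0.012  0.741]
```

send_rows(
  targets=[
    {"x":-0.25,"y":0.012,"z":0,"ax":0,"ay":0,"az":0,"grip":0.62},
    {"x":-0.506,"y":0.012,"z":0,"ax":0,"ay":0,"az":0,"grip":0.62},
    {"x":-0.506,"y":0.012,"z":0.2,"ax":0,"ay":0,"az":0,"grip":0.62},
    {"x":-0.506,"y":0.012,"z":0.4,"ax":0,"ay":0,"az":0,"grip":0.62},
    {"x":-0.506,"y":0.012,"z":0.55,"ax":0,"ay":0,"az":0,"grip":0.62},
    {"x":-0.506,"y":0.012,"z":0.65,"ax":0,"ay":0,"az":0,"grip":0.62},
    {"x":-0.506,"y":0.012,"z":0.741,"ax":0,"ay":0,"az":0,"grip":0.62},
    {"x":-0.506,"y":0.012,"z":0.741,"ax":0,"ay":0,"az":0,"grip":0.62},
    {"x":-0.506,"y":0.012,"z":0.741,"ax":0,"ay":0,"az":0,"grip":0.2},
    {"x":-0.506,"y":0.012,"z":0.741,"ax":0,"ay":0,"az":0,"grip":0.2},
    {"x":-0.506,"y":0.012,"z":0.741,"ax":0,"ay":0,"az":0,"grip":0.2},
    {"x":-0.506,"y":0.012,"z":0.741,"ax":0,"ay":0,"az":0,"grip":0.2},
    {"x":-0.506,"y":0.012,"z":0.741,"ax":0,"ay":0,"az":0,"grip":0.2},
    {"x":-0.506,"y":0.012,"z":0.55,"ax":0,"ay":0,"az":0,"grip":0.2},
    {"x":-0.506,"y":0.012,"z":0.35,"ax":0,"ay":0,"az":0,"grip":0.2},
    {"x":-0.506,"y":0.012,"z":0.13,"ax":0,"ay":0,"az":0,"grip":0.2},
    {"x":-0.506,"y":0.012,"z":0.13,"ax":0,"ay":0,"az":0,"grip":0.2},
  ],
  grip_force=30,
)

```text
t: 17.45
eef_pos: [0.6103, -0.0244, 0.1048]
tool_rot: [2.186, 2.248, 0.008]
ft_force: [0.8, -0.3, 0.8]
finger_gap: 0.0358
finger_force: 30.1
```

```bash
python3 - <<'E'
from h import *
plan((.5098,.1656,.1))
E
```

```text
t 17.45 tcp [ 0.6103 -0.0244  0.1048] yaw 91.6 gap 0.0358 F [ 0.8 -0.3  0.8]
[0.51  0.166 0.1  ] -> [ 1.285 -0.635  0.026]
```

send_rows(
  targets=[
    {"x":0.2,"y":-0.15,"z":0,"ax":0,"ay":0,"az":0,"grip":0.2},
    {"x":0.4,"y":-0.3,"z":0,"ax":0,"ay":0,"az":0,"grip":0.2},
    {"x":0.6,"y":-0.45,"z":0,"ax":0,"ay":0,"az":0,"grip":0.2},
    {"x":0.8,"y":-0.6,"z":0,"ax":0,"ay":0,"az":0,"grip":0.2},
    {"x":1,"y":-0.62,"z":0,"ax":0,"ay":0,"az":0,"grip":0.2},
    {"x":1,"y":-0.62,"z":0,"ax":0,"ay":0,"az":0,"grip":0.2},
    {"x":1,"y":-0.62,"z":0,"ax":0,"ay":0,"az":0,"grip":0.2},
  ],
)

```text
t: 18.15
eef_pos: [0.5094, 0.1234, 0.0995]
tool_rot: [2.188, 2.254, -0.001]
ft_force: [-0.7, 0.4, -0.2]
finger_gap: 0.0358
finger_force: 30.2
```

```bash
python3 - <<'E'
from h import *
plan((.5098,.1656,.019))
E
```

```text
t 18.15 tcp [0.5094 0.1234 0.0995] yaw 91.7 gap 0.0358 F [-0.7  0.4 -0.2]
[0.51  0.166 0.019] -> [0.281 0.011 0.536]
```

send_rows(
  targets=[
    {"x":0.15,"y":0.011,"z":0,"ax":0,"ay":0,"az":0,"grip":0.2},
    {"x":0.281,"y":0.011,"z":0,"ax":0,"ay":0,"az":0,"grip":0.2},
    {"x":0.281,"y":0.011,"z":0.2,"ax":0,"ay":0,"az":0,"grip":0.2},
    {"x":0.281,"y":0.011,"z":0.35,"ax":0,"ay":0,"az":0,"grip":0.2},
    {"x":0.281,"y":0.011,"z":0.45,"ax":0,"ay":0,"az":0,"grip":0.2},
    {"x":0.281,"y":0.011,"z":0.51,"ax":0,"ay":0,"az":0,"grip":0.2},
    {"x":0.281,"y":0.011,"z":0.536,"ax":0,"ay":0,"az":0,"grip":0.2},
    {"x":0.281,"y":0.011,"z":0.536,"ax":0,"ay":0,"az":0,"grip":0.2},
    {"x":0.281,"y":0.011,"z":0.536,"ax":0,"ay":0,"az":0,"grip":0.56},
    {"x":0.281,"y":0.011,"z":0.536,"ax":0,"ay":0,"az":0,"grip":0.56},
    {"x":0.281,"y":0.011,"z":0.536,"ax":0,"ay":0,"az":0,"grip":0.56},
    {"x":0.281,"y":0.011,"z":0.4,"ax":0,"ay":0,"az":0,"grip":0.56},
    {"x":0.281,"y":0.011,"z":0.2,"ax":0,"ay":0,"az":0,"grip":0.56},
    {"x":0.281,"y":0.011,"z":-0.1,"ax":0,"ay":0,"az":0,"grip":0.56},
    {"x":0,"y":0.1,"z":-0.2,"ax":0,"ay":0,"az":0,"grip":0.64},
    {"x":-0.3,"y":0.1,"z":-0.2,"ax":0,"ay":0,"az":0,"grip":0.64},
    {"x":-0.3,"y":0.1,"z":-0.2,"ax":0,"ay":0,"az":0,"grip":0.64},
  ],
)

```text
t: 19.85
eef_pos: [0.5267, 0.0747, 0.1309]
tool_rot: [2.194, 2.245, 0.0]
ft_force: [-0.6, -0.4, -0.5]
finger_gap: 0.0544
finger_force: 0.0
```

```bash
python3 - <<'E'
from h import *
look()
plan((.530,.0485,.01))
d=snap('scene');cv2.imwrite('pics/s2c.png',cv2.resize(d['img'][100:360,50:450,::-1],None,fx=2,fy=2))
E
```

```text
scene
 ('cre', 0.5, 0.263, 0.037)
 ('cre', 0.504, 0.213, 0.037)
 ('cre', 0.508, 0.165, 0.037)
 ('cre', 0.526, -0.09, 0.027)
 ('cre', 0.605, -0.089, 0.027)
 ('jam', 0.428, -0.024, 0.04)
 ('jam', 0.436, -0.086, 0.04)
 ('jam', 0.529, 0.048, 0.04)
 ('jam', 0.535, -0.022, 0.04)
top
 ('cre', 0.606, -0.09, 0.027)
 ('cre', 0.528, -0.089, 0.026)
 ('cre', 0.508, 0.211, 0.036)
 ('cre', 0.502, 0.262, 0.037)
t 19.95 tcp [0.5259 0.0779 0.1299] yaw 91.5 gap 0.0546 F [ 0.6 -0.1 -0.9]
[0.53  0.048 0.01 ] -> [-0.197  0.022  0.799]
```

View pics/s2c.png

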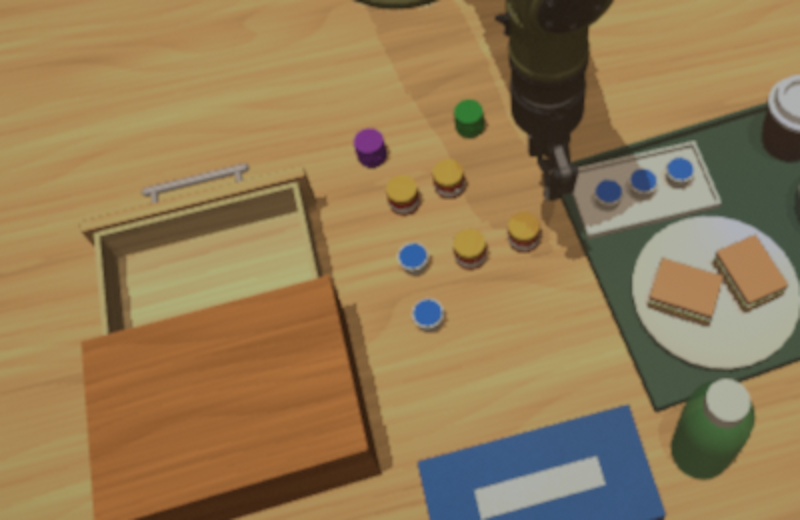

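send_rows(
  targets=[
    {"x":-0.197,"y":0.022,"z":0,"ax":0,"ay":0,"az":0,"grip":0.64},
    {"x":-0.197,"y":0.022,"z":0.2,"ax":0,"ay":0,"az":0,"grip":0.64},
    {"x":-0.197,"y":0.022,"z":0.4,"ax":0,"ay":0,"az":0,"grip":0.64},
    {"x":-0.197,"y":0.022,"z":0.55,"ax":0,"ay":0,"az":0,"grip":0.64},
    {"x":-0.197,"y":0.022,"z":0.7,"ax":0,"ay":0,"az":0,"grip":0.64},
    {"x":-0.197,"y":0.022,"z":0.78,"ax":0,"ay":0,"az":0,"grip":0.64},
    {"x":-0.197,"y":0.022,"z":0.78,"ax":0,"ay":0,"az":0,"grip":0.64},
    {"x":-0.197,"y":0.022,"z":0.78,"ax":0,"ay":0,"az":0,"grip":0.2},
    {"x":-0.197,"y":0.022,"z":0.78,"ax":0,"ay":0,"az":0,"grip":0.2},
    {"x":-0.197,"y":0.022,"z":0.78,"ax":0,"ay":0,"az":0,"grip":0.2},
    {"x":-0.197,"y":0.022,"z":0.78,"ax":0,"ay":0,"az":0,"grip":0.2},
    {"x":-0.197,"y":0.022,"z":0.78,"ax":0,"ay":0,"az":0,"grip":0.2},
    {"x":-0.197,"y":0.022,"z":0.5,"ax":0,"ay":0,"az":0,"grip":0.2},
    {"x":-0.197,"y":0.022,"z":0.25,"ax":0,"ay":0,"az":0,"grip":0.2},
    {"x":-0.197,"y":0.022,"z":0,"ax":0,"ay":0,"az":0,"grip":0.2},
    {"x":-0.5,"y":0,"z":0,"ax":0,"ay":0,"az":0,"grip":0.2},
    {"x":-0.75,"y":0,"z":0,"ax":0,"ay":0,"az":0,"grip":0.2},
    {"x":-1,"y":0,"z":0,"ax":0,"ay":0,"az":0,"grip":0.2},
    {"x":-1,"y":0,"z":0,"ax":0,"ay":0,"az":0,"grip":0.2},
  ],
  grip_force=45,
)

```text
t: 21.9
eef_pos: [0.5302, -0.0752, 0.13]
tool_rot: [2.194, 2.246, -0.001]
ft_force: [0.4, 0.9, -0.8]
finger_gap: 0.0385
finger_force: 45.6
```

```bash
python3 - <<'E'
from h import *
plan((.4931,-.4027,.13))
E
```

```text
t 21.9 tcp [ 0.5302 -0.0752  0.13  ] yaw 91.3 gap 0.0385 F [ 0.4  0.9 -0.8]
[ 0.493 -0.403  0.13 ] -> [-2.177 -0.298  0.004]
```

send_rows(
  targets=[
    {"x":-0.25,"y":-0.1,"z":0,"ax":0,"ay":0,"az":0,"grip":0.2},
    {"x":-0.5,"y":-0.2,"z":0,"ax":0,"ay":0,"az":0,"grip":0.2},
    {"x":-0.75,"y":-0.3,"z":0,"ax":0,"ay":0,"az":0,"grip":0.2},
    {"x":-1,"y":-0.3,"z":0,"ax":0,"ay":0,"az":0,"grip":0.2},
  ],
)

```text
t: 22.3
eef_pos: [0.4872, -0.223, 0.1296]
tool_rot: [-2.189, -2.251, 0.001]
ft_force: [0.9, -0.5, 0.1]
finger_gap: 0.0388
finger_force: 45.7
```

send_rows(
  targets=[
    {"x":-0.25,"y":0,"z":0,"ax":0,"ay":0,"az":0,"grip":0.2},
    {"x":-0.5,"y":0,"z":0,"ax":0,"ay":0,"az":0,"grip":0.2},
    {"x":-0.75,"y":0,"z":0,"ax":0,"ay":0,"az":0,"grip":0.2},
    {"x":-1,"y":0,"z":0,"ax":0,"ay":0,"az":0,"grip":0.2},
    {"x":-1,"y":0,"z":0,"ax":0,"ay":0,"az":0,"grip":0.2},
    {"x":-1,"y":0,"z":0,"ax":0,"ay":0,"az":0,"grip":0.2},
  ],
)

```text
t: 22.9
eef_pos: [0.4933, -0.3725, 0.1293]
tool_rot: [-2.191, -2.25, -0.001]
ft_force: [-0.4, 0.2, -1.0]
finger_gap: 0.0386
finger_force: 45.7
```

```bash
python3 - <<'E'
from h import *
plan((.4931,-.4027,.036))
d=snap('top')
P=cloud(d);z=P[...,2]
# drawer side walls top (z~.078) and front in top view
for y in(-.25,-.3,-.35):
    m=(abs(P[...,1]-y)<.006)&(P[...,0]>.36)&(P[...,0]<.6);q=P[m];f=q[(q[:,2]>.08)&(q[:,2]<.095)&(q[:,0]<.5)];print(y,'front x',np.percentile(f[:,0],[5,95]).round(3) if len(f) else None,'case',q[(q[:,2]>.096)&(q[:,2]<.105)][:,0].min() if (q[:,2]>.096).any() else None)
m=(abs(P[...,0]-.47)<.01)&(z>.07)&(z<.085);q=P[m];print('side y',np.histogram(q[:,1],np.arange(-.47,-.16,.01)))
E
```

```text
t 22.9 tcp [ 0.4933 -0.3725  0.1293] yaw 91.5 gap 0.0386 F [-0.4  0.2 -1. ]
[ 0.493 -0.403  0.036] -> [-0.202 -0.006  0.622]
-0.25 front x [0.409 0.423] case 0.571119158709665
-0.3 front x [0.411 0.423] case 0.5713417245297816
-0.35 front x [0.412 0.424] case 0.5724810352573824
side y (array([ 0,  0,  0,  3,  0,  0,  0,  0,  0,  0,  0,  0,  0,  0,  0,  0,  0,
        0,  0,  0,  0,  0,  0,  0,  0,  0, 15,  0,  0,  0]), array([-0.47, -0.46, -0.45, -0.44, -0.43, -0.42, -0.41, -0.4 , -0.39,
       -0.38, -0.37, -0.36, -0.35, -0.34, -0.33, -0.32, -0.31, -0.3 ,
       -0.29, -0.28, -0.27, -0.26, -0.25, -0.24, -0.23, -0.22, -0.21,
       -0.2 , -0.19, -0.18, -0.17]))
```

send_rows(
  targets=[
    {"x":-0.202,"y":-0.006,"z":0,"ax":0,"ay":0,"az":0,"grip":0.2},
    {"x":-0.202,"y":-0.006,"z":0.15,"ax":0,"ay":0,"az":0,"grip":0.2},
    {"x":-0.202,"y":-0.006,"z":0.3,"ax":0,"ay":0,"az":0,"grip":0.2},
    {"x":-0.202,"y":-0.006,"z":0.45,"ax":0,"ay":0,"az":0,"grip":0.2},
    {"x":-0.202,"y":-0.006,"z":0.55,"ax":0,"ay":0,"az":0,"grip":0.2},
    {"x":-0.202,"y":-0.006,"z":0.622,"ax":0,"ay":0,"az":0,"grip":0.2},
    {"x":-0.202,"y":-0.006,"z":0.622,"ax":0,"ay":0,"az":0,"grip":0.2},
    {"x":-0.202,"y":-0.006,"z":0.622,"ax":0,"ay":0,"az":0,"grip":0.2},
    {"x":-0.202,"y":-0.006,"z":0.622,"ax":0,"ay":0,"az":0,"grip":0.6},
    {"x":-0.202,"y":-0.006,"z":0.622,"ax":0,"ay":0,"az":0,"grip":0.6},
    {"x":-0.202,"y":-0.006,"z":0.622,"ax":0,"ay":0,"az":0,"grip":0.6},
    {"x":-0.202,"y":-0.006,"z":0.5,"ax":0,"ay":0,"az":0,"grip":0.6},
    {"x":-0.202,"y":-0.006,"z":0.3,"ax":0,"ay":0,"az":0,"grip":0.6},
    {"x":-0.202,"y":-0.006,"z":0,"ax":0,"ay":0,"az":0,"grip":0.6},
    {"x":0.1,"y":0.1,"z":0,"ax":0,"ay":0,"az":0,"grip":0.64},
    {"x":0.4,"y":0.1,"z":0,"ax":0,"ay":0,"az":0,"grip":0.64},
    {"x":0.7,"y":0.2,"z":0,"ax":0,"ay":0,"az":0,"grip":0.64},
    {"x":1,"y":0.2,"z":0,"ax":0,"ay":0,"az":0,"grip":0.64},
  ],
)

```text
t: 24.75
eef_pos: [0.5207, -0.2204, 0.1304]
tool_rot: [2.189, 2.251, 0.002]
ft_force: [0.3, 0.8, 1.1]
finger_gap: 0.0547
finger_force: 0.0
```

send_rows(
  targets=[
    {"x":0.3,"y":0.05,"z":0,"ax":0,"ay":0,"az":0,"grip":0.64},
    {"x":0.6,"y":0.08,"z":0,"ax":0,"ay":0,"az":0,"grip":0.64},
    {"x":0.9,"y":0.12,"z":0,"ax":0,"ay":0,"az":0,"grip":0.64},
    {"x":0.9,"y":0.12,"z":0,"ax":0,"ay":0,"az":0,"grip":0.64},
    {"x":0.9,"y":0.12,"z":0,"ax":0,"ay":0,"az":0,"grip":0.64},
  ],
)

```text
t: 25.25
eef_pos: [0.5337, -0.0855, 0.1301]
tool_rot: [2.187, 2.254, -0.0]
ft_force: [0.5, 0.3, -0.3]
finger_gap: 0.0544
finger_force: 0.0
```

```bash
python3 - <<'E'
from h import *
look()
plan((.5355,-.022,.0125))
E
```

```text
scene
 ('cre', 0.502, 0.264, 0.037)
 ('cre', 0.504, 0.213, 0.037)
 ('cre', 0.509, 0.166, 0.036)
 ('cre', 0.527, -0.091, 0.027)
 ('cre', 0.604, -0.089, 0.027)
 ('jam', 0.429, -0.023, 0.04)
 ('jam', 0.536, -0.02, 0.04)
 ('jam', 0.493, -0.404, 0.062)
top
 ('cre', 0.528, -0.087, 0.027)
 ('cre', 0.511, 0.165, 0.036)
 ('cre', 0.507, 0.212, 0.036)
 ('cre', 0.502, 0.261, 0.037)
 ('jam', 0.537, -0.021, 0.04)
 ('jam', 0.44, -0.078, 0.039)
 ('jam', 0.431, -0.026, 0.04)
 ('jam', 0.341, 0.113, 0.039)
t 25.35 tcp [ 0.5336 -0.0871  0.1299] yaw 91.6 gap 0.0546 F [0.1 0.3 0.5]
[ 0.536 -0.022  0.012] -> [0.434 0.024 0.783]
```

send_rows(
  targets=[
    {"x":0.25,"y":0.025,"z":0,"ax":0,"ay":0,"az":0,"grip":0.64},
    {"x":0.438,"y":0.03,"z":0,"ax":0,"ay":0,"az":0,"grip":0.64},
    {"x":0.438,"y":0.03,"z":0.2,"ax":0,"ay":0,"az":0,"grip":0.64},
    {"x":0.438,"y":0.03,"z":0.4,"ax":0,"ay":0,"az":0,"grip":0.64},
    {"x":0.438,"y":0.03,"z":0.6,"ax":0,"ay":0,"az":0,"grip":0.64},
    {"x":0.438,"y":0.03,"z":0.7,"ax":0,"ay":0,"az":0,"grip":0.64},
    {"x":0.438,"y":0.03,"z":0.78,"ax":0,"ay":0,"az":0,"grip":0.64},
    {"x":0.438,"y":0.03,"z":0.78,"ax":0,"ay":0,"az":0,"grip":0.64},
    {"x":0.438,"y":0.03,"z":0.78,"ax":0,"ay":0,"az":0,"grip":0.2},
    {"x":0.438,"y":0.03,"z":0.78,"ax":0,"ay":0,"az":0,"grip":0.2},
    {"x":0.438,"y":0.03,"z":0.78,"ax":0,"ay":0,"az":0,"grip":0.2},
    {"x":0.438,"y":0.03,"z":0.78,"ax":0,"ay":0,"az":0,"grip":0.2},
    {"x":0.438,"y":0.03,"z":0.78,"ax":0,"ay":0,"az":0,"grip":0.2},
    {"x":0.438,"y":0.03,"z":0.5,"ax":0,"ay":0,"az":0,"grip":0.2},
    {"x":0.438,"y":0.03,"z":0.25,"ax":0,"ay":0,"az":0,"grip":0.2},
    {"x":0.4,"y":0,"z":0,"ax":0,"ay":0,"az":0,"grip":0.2},
    {"x":0.1,"y":-0.1,"z":0,"ax":0,"ay":0,"az":0,"grip":0.2},
    {"x":-0.15,"y":-0.2,"z":0,"ax":0,"ay":0,"az":0,"grip":0.2},
    {"x":-0.4,"y":-0.25,"z":0,"ax":0,"ay":0,"az":0,"grip":0.2},
  ],
  grip_force=45,
)

```text
t: 27.25
eef_pos: [0.4966, -0.1481, 0.1302]
tool_rot: [2.189, 2.253, 0.0]
ft_force: [0.4, -0.2, -0.2]
finger_gap: 0.0386
finger_force: 45.6
```

send_rows(
  targets=[
    {"x":-0.25,"y":0,"z":0,"ax":0,"ay":0,"az":0,"grip":0.2},
    {"x":-0.5,"y":0,"z":0,"ax":0,"ay":0,"az":0,"grip":0.2},
    {"x":-0.75,"y":0,"z":0,"ax":0,"ay":0,"az":0,"grip":0.2},
    {"x":-1,"y":0,"z":0,"ax":0,"ay":0,"az":0,"grip":0.2},
    {"x":-1,"y":0,"z":0,"ax":0,"ay":0,"az":0,"grip":0.2},
    {"x":-1,"y":0,"z":0,"ax":0,"ay":0,"az":0,"grip":0.2},
  ],
)

```text
t: 27.85
eef_pos: [0.5015, -0.2976, 0.1294]
tool_rot: [-2.191, -2.25, -0.0]
ft_force: [-0.0, 0.1, -0.9]
finger_gap: 0.0389
finger_force: 45.6
```

```bash
python3 - <<'E'
from h import *
plan((.4917,-.3487,.036))
E
```

```text
t 27.85 tcp [ 0.5015 -0.2976  0.1294] yaw 91.5 gap 0.0389 F [-0.   0.1 -0.9]
[ 0.492 -0.349  0.036] -> [-0.339 -0.074  0.622]
```

send_rows(
  targets=[
    {"x":-0.2,"y":-0.074,"z":0,"ax":0,"ay":0,"az":0,"grip":0.2},
    {"x":-0.339,"y":-0.074,"z":0,"ax":0,"ay":0,"az":0,"grip":0.2},
    {"x":-0.339,"y":-0.074,"z":0.15,"ax":0,"ay":0,"az":0,"grip":0.2},
    {"x":-0.339,"y":-0.074,"z":0.3,"ax":0,"ay":0,"az":0,"grip":0.2},
    {"x":-0.339,"y":-0.074,"z":0.45,"ax":0,"ay":0,"az":0,"grip":0.2},
    {"x":-0.339,"y":-0.074,"z":0.55,"ax":0,"ay":0,"az":0,"grip":0.2},
    {"x":-0.339,"y":-0.074,"z":0.622,"ax":0,"ay":0,"az":0,"grip":0.2},
    {"x":-0.339,"y":-0.074,"z":0.622,"ax":0,"ay":0,"az":0,"grip":0.2},
    {"x":-0.339,"y":-0.074,"z":0.622,"ax":0,"ay":0,"az":0,"grip":0.2},
    {"x":-0.339,"y":-0.074,"z":0.622,"ax":0,"ay":0,"az":0,"grip":0.6},
    {"x":-0.339,"y":-0.074,"z":0.622,"ax":0,"ay":0,"az":0,"grip":0.6},
    {"x":-0.339,"y":-0.074,"z":0.622,"ax":0,"ay":0,"az":0,"grip":0.6},
    {"x":-0.339,"y":-0.074,"z":0.5,"ax":0,"ay":0,"az":0,"grip":0.6},
    {"x":-0.339,"y":-0.074,"z":0.3,"ax":0,"ay":0,"az":0,"grip":0.6},
    {"x":-0.339,"y":-0.074,"z":0,"ax":0,"ay":0,"az":0,"grip":0.6},
    {"x":0,"y":-0.2,"z":0,"ax":0,"ay":0,"az":0,"grip":0.64},
    {"x":0.3,"y":-0.3,"z":0,"ax":0,"ay":0,"az":0,"grip":0.64},
    {"x":0.6,"y":-0.4,"z":0,"ax":0,"ay":0,"az":0,"grip":0.64},
    {"x":0.8,"y":-0.4,"z":0,"ax":0,"ay":0,"az":0,"grip":0.64},
    {"x":0.8,"y":-0.4,"z":0,"ax":0,"ay":0,"az":0,"grip":0.64},
  ],
)

```text
t: 29.85
eef_pos: [0.4375, -0.1759, 0.13]
tool_rot: [-2.185, -2.255, -0.001]
ft_force: [0.6, -1.3, -0.7]
finger_gap: 0.0543
finger_force: 0.0
```

```bash
python3 - <<'E'
from h import *
look()
plan((.439,-.085,.0125))
E
```

```text
scene
 ('cre', 0.5, 0.264, 0.037)
 ('cre', 0.504, 0.212, 0.037)
 ('cre', 0.509, 0.166, 0.037)
 ('cre', 0.527, -0.09, 0.027)
 ('cre', 0.605, -0.089, 0.027)
 ('jam', 0.429, -0.024, 0.04)
 ('jam', 0.437, -0.084, 0.04)
 ('jam', 0.492, -0.347, 0.062)
 ('jam', 0.493, -0.404, 0.062)
top
 ('cre', 0.606, -0.089, 0.027)
 ('cre', 0.528, -0.091, 0.026)
 ('cre', 0.511, 0.163, 0.037)
 ('cre', 0.507, 0.212, 0.037)
 ('cre', 0.502, 0.262, 0.036)
 ('jam', 0.552, -0.204, 0.073)
 ('jam', 0.442, -0.085, 0.039)
 ('jam', 0.431, -0.023, 0.04)
 ('jam', 0.341, 0.11, 0.039)
t 29.95 tcp [ 0.439  -0.1789  0.1303] yaw 91.7 gap 0.0546 F [ 0.3 -0.1  0.2]
[ 0.439 -0.085  0.012] -> [0.626 0.017 0.784]
```

send_rows(
  targets=[
    {"x":0.3,"y":0.02,"z":0,"ax":0,"ay":0,"az":0,"grip":0.64},
    {"x":0.626,"y":0.02,"z":0,"ax":0,"ay":0,"az":0,"grip":0.64},
    {"x":0.626,"y":0.02,"z":0.2,"ax":0,"ay":0,"az":0,"grip":0.64},
    {"x":0.626,"y":0.02,"z":0.4,"ax":0,"ay":0,"az":0,"grip":0.64},
    {"x":0.626,"y":0.02,"z":0.6,"ax":0,"ay":0,"az":0,"grip":0.64},
    {"x":0.626,"y":0.02,"z":0.7,"ax":0,"ay":0,"az":0,"grip":0.64},
    {"x":0.626,"y":0.02,"z":0.784,"ax":0,"ay":0,"az":0,"grip":0.64},
    {"x":0.626,"y":0.02,"z":0.784,"ax":0,"ay":0,"az":0,"grip":0.64},
    {"x":0.626,"y":0.02,"z":0.784,"ax":0,"ay":0,"az":0,"grip":0.2},
    {"x":0.626,"y":0.02,"z":0.784,"ax":0,"ay":0,"az":0,"grip":0.2},
    {"x":0.626,"y":0.02,"z":0.784,"ax":0,"ay":0,"az":0,"grip":0.2},
    {"x":0.626,"y":0.02,"z":0.784,"ax":0,"ay":0,"az":0,"grip":0.2},
    {"x":0.626,"y":0.02,"z":0.784,"ax":0,"ay":0,"az":0,"grip":0.2},
    {"x":0.626,"y":0.02,"z":0.5,"ax":0,"ay":0,"az":0,"grip":0.2},
    {"x":0.626,"y":0.02,"z":0.25,"ax":0,"ay":0,"az":0,"grip":0.2},
    {"x":0.6,"y":0.1,"z":0,"ax":0,"ay":0,"az":0,"grip":0.2},
    {"x":0.35,"y":0.2,"z":0,"ax":0,"ay":0,"az":0,"grip":0.2},
    {"x":0.1,"y":0.3,"z":0,"ax":0,"ay":0,"az":0,"grip":0.2},
    {"x":-0.15,"y":0.35,"z":0,"ax":0,"ay":0,"az":0,"grip":0.2},
    {"x":-0.4,"y":0.35,"z":0,"ax":0,"ay":0,"az":0,"grip":0.2},
  ],
  grip_force=45,
)

```text
t: 31.95
eef_pos: [0.4938, -0.2389, 0.13]
tool_rot: [2.188, 2.253, 0.001]
ft_force: [0.6, 0.7, -0.8]
finger_gap: 0.0385
finger_force: 45.6
```

send_rows(
  targets=[
    {"x":-0.2,"y":0,"z":0,"ax":0,"ay":0,"az":0,"grip":0.2},
    {"x":-0.33,"y":0,"z":0,"ax":0,"ay":0,"az":0,"grip":0.2},
    {"x":-0.33,"y":0,"z":0,"ax":0,"ay":0,"az":0,"grip":0.2},
    {"x":-0.33,"y":0,"z":0,"ax":0,"ay":0,"az":0,"grip":0.2},
  ],
)

```text
t: 32.35
eef_pos: [0.4938, -0.2864, 0.1295]
tool_rot: [-2.19, -2.251, -0.001]
ft_force: [-0.3, -0.3, -1.0]
finger_gap: 0.0388
finger_force: 45.6
```

```bash
python3 - <<'E'
from h import *
plan((.4903,-.2942,.036))
E
```

```text
t 32.35 tcp [ 0.4938 -0.2864  0.1295] yaw 91.6 gap 0.0388 F [-0.3 -0.3 -1. ]
[ 0.49  -0.294  0.036] -> [-0.052 -0.024  0.623]
```

send_rows(
  targets=[
    {"x":-0.052,"y":-0.024,"z":0,"ax":0,"ay":0,"az":0,"grip":0.2},
    {"x":-0.052,"y":-0.024,"z":0.15,"ax":0,"ay":0,"az":0,"grip":0.2},
    {"x":-0.052,"y":-0.024,"z":0.3,"ax":0,"ay":0,"az":0,"grip":0.2},
    {"x":-0.052,"y":-0.024,"z":0.45,"ax":0,"ay":0,"az":0,"grip":0.2},
    {"x":-0.052,"y":-0.024,"z":0.55,"ax":0,"ay":0,"az":0,"grip":0.2},
    {"x":-0.052,"y":-0.024,"z":0.623,"ax":0,"ay":0,"az":0,"grip":0.2},
    {"x":-0.052,"y":-0.024,"z":0.623,"ax":0,"ay":0,"az":0,"grip":0.2},
    {"x":-0.052,"y":-0.024,"z":0.623,"ax":0,"ay":0,"az":0,"grip":0.2},
    {"x":-0.052,"y":-0.024,"z":0.623,"ax":0,"ay":0,"az":0,"grip":0.6},
    {"x":-0.052,"y":-0.024,"z":0.623,"ax":0,"ay":0,"az":0,"grip":0.6},
    {"x":-0.052,"y":-0.024,"z":0.623,"ax":0,"ay":0,"az":0,"grip":0.6},
    {"x":-0.052,"y":-0.024,"z":0.5,"ax":0,"ay":0,"az":0,"grip":0.6},
    {"x":-0.052,"y":-0.024,"z":0.3,"ax":0,"ay":0,"az":0,"grip":0.6},
    {"x":-0.052,"y":-0.024,"z":0,"ax":0,"ay":0,"az":0,"grip":0.6},
    {"x":0.2,"y":-0.15,"z":0,"ax":0,"ay":0,"az":0,"grip":0.64},
    {"x":0.5,"y":-0.3,"z":0,"ax":0,"ay":0,"az":0,"grip":0.64},
    {"x":0.8,"y":-0.4,"z":0,"ax":0,"ay":0,"az":0,"grip":0.64},
    {"x":1,"y":-0.4,"z":0,"ax":0,"ay":0,"az":0,"grip":0.64},
    {"x":1,"y":-0.4,"z":0,"ax":0,"ay":0,"az":0,"grip":0.64},
    {"x":1,"y":-0.4,"z":0,"ax":0,"ay":0,"az":0,"grip":0.64},
  ],
)

```text
t: 34.35
eef_pos: [0.4304, -0.1386, 0.1303]
tool_rot: [2.187, 2.253, 0.0]
ft_force: [0.5, -0.4, 0.4]
finger_gap: 0.0546
finger_force: 0.0
```

```bash
python3 - <<'E'
from h import *
look()
plan((.430,-.0235,.0125))
E
```

```text
scene
 ('cre', 0.501, 0.263, 0.037)
 ('cre', 0.505, 0.212, 0.037)
 ('cre', 0.509, 0.165, 0.036)
 ('cre', 0.526, -0.09, 0.027)
 ('cre', 0.604, -0.089, 0.027)
 ('jam', 0.431, -0.023, 0.039)
 ('jam', 0.49, -0.293, 0.062)
 ('jam', 0.491, -0.347, 0.062)
 ('jam', 0.493, -0.404, 0.062)
top
 ('cre', 0.607, -0.09, 0.026)
 ('cre', 0.528, -0.091, 0.027)
 ('cre', 0.511, 0.163, 0.036)
 ('cre', 0.507, 0.212, 0.036)
 ('cre', 0.502, 0.261, 0.036)
 ('jam', 0.434, -0.022, 0.039)
 ('jam', 0.341, 0.111, 0.039)
t 34.45 tcp [ 0.4306 -0.1395  0.13  ] yaw 91.6 gap 0.055 F [-0.6 -0.4 -0.6]
[ 0.43  -0.024  0.012] -> [0.774 0.017 0.783]
```

send_rows(
  targets=[
    {"x":0.3,"y":0.02,"z":0,"ax":0,"ay":0,"az":0,"grip":0.64},
    {"x":0.6,"y":0.03,"z":0,"ax":0,"ay":0,"az":0,"grip":0.64},
    {"x":0.78,"y":0.03,"z":0,"ax":0,"ay":0,"az":0,"grip":0.64},
    {"x":0.78,"y":0.03,"z":0.2,"ax":0,"ay":0,"az":0,"grip":0.64},
    {"x":0.78,"y":0.03,"z":0.4,"ax":0,"ay":0,"az":0,"grip":0.64},
    {"x":0.78,"y":0.03,"z":0.6,"ax":0,"ay":0,"az":0,"grip":0.64},
    {"x":0.78,"y":0.03,"z":0.7,"ax":0,"ay":0,"az":0,"grip":0.64},
    {"x":0.78,"y":0.03,"z":0.783,"ax":0,"ay":0,"az":0,"grip":0.64},
    {"x":0.78,"y":0.03,"z":0.783,"ax":0,"ay":0,"az":0,"grip":0.64},
    {"x":0.78,"y":0.03,"z":0.783,"ax":0,"ay":0,"az":0,"grip":0.2},
    {"x":0.78,"y":0.03,"z":0.783,"ax":0,"ay":0,"az":0,"grip":0.2},
    {"x":0.78,"y":0.03,"z":0.783,"ax":0,"ay":0,"az":0,"grip":0.2},
    {"x":0.78,"y":0.03,"z":0.783,"ax":0,"ay":0,"az":0,"grip":0.2},
    {"x":0.78,"y":0.03,"z":0.783,"ax":0,"ay":0,"az":0,"grip":0.2},
    {"x":0.78,"y":0.03,"z":0.5,"ax":0,"ay":0,"az":0,"grip":0.2},
    {"x":0.78,"y":0.03,"z":0.25,"ax":0,"ay":0,"az":0,"grip":0.2},
    {"x":0.7,"y":0.1,"z":0,"ax":0,"ay":0,"az":0,"grip":0.2},
    {"x":0.4,"y":0.2,"z":0,"ax":0,"ay":0,"az":0,"grip":0.2},
    {"x":0.1,"y":0.3,"z":0,"ax":0,"ay":0,"az":0,"grip":0.2},
    {"x":-0.2,"y":0.37,"z":0,"ax":0,"ay":0,"az":0,"grip":0.2},
  ],
  grip_force=45,
)

```text
t: 36.45
eef_pos: [0.4875, -0.1687, 0.1306]
tool_rot: [2.187, 2.252, 0.002]
ft_force: [0.4, 0.5, -0.7]
finger_gap: 0.0387
finger_force: 45.6
```

send_rows(
  targets=[
    {"x":-0.2,"y":0,"z":0,"ax":0,"ay":0,"az":0,"grip":0.2},
    {"x":-0.4,"y":0,"z":0,"ax":0,"ay":0,"az":0,"grip":0.2},
    {"x":-0.4,"y":0,"z":0,"ax":0,"ay":0,"az":0,"grip":0.2},
    {"x":-0.4,"y":0,"z":0,"ax":0,"ay":0,"az":0,"grip":0.2},
  ],
)

```text
t: 36.85
eef_pos: [0.4876, -0.2273, 0.1295]
tool_rot: [-2.191, -2.25, -0.0]
ft_force: [0.2, -1.1, -1.3]
finger_gap: 0.0383
finger_force: 45.6
```

```bash
python3 - <<'E'
from h import *
plan((.4889,-.2405,.036))
E
```

```text
t 36.85 tcp [ 0.4876 -0.2273  0.1295] yaw 91.5 gap 0.0383 F [ 0.2 -1.1 -1.3]
[ 0.489 -0.24   0.036] -> [-0.088  0.007  0.624]
```

send_rows(
  targets=[
    {"x":-0.088,"y":0.007,"z":0,"ax":0,"ay":0,"az":0,"grip":0.2},
    {"x":-0.088,"y":0.007,"z":0.15,"ax":0,"ay":0,"az":0,"grip":0.2},
    {"x":-0.088,"y":0.007,"z":0.3,"ax":0,"ay":0,"az":0,"grip":0.2},
    {"x":-0.088,"y":0.007,"z":0.45,"ax":0,"ay":0,"az":0,"grip":0.2},
    {"x":-0.088,"y":0.007,"z":0.55,"ax":0,"ay":0,"az":0,"grip":0.2},
    {"x":-0.088,"y":0.007,"z":0.624,"ax":0,"ay":0,"az":0,"grip":0.2},
    {"x":-0.088,"y":0.007,"z":0.624,"ax":0,"ay":0,"az":0,"grip":0.2},
    {"x":-0.088,"y":0.007,"z":0.624,"ax":0,"ay":0,"az":0,"grip":0.2},
    {"x":-0.088,"y":0.007,"z":0.624,"ax":0,"ay":0,"az":0,"grip":0.6},
    {"x":-0.088,"y":0.007,"z":0.624,"ax":0,"ay":0,"az":0,"grip":0.6},
    {"x":-0.088,"y":0.007,"z":0.624,"ax":0,"ay":0,"az":0,"grip":0.6},
    {"x":-0.088,"y":0.007,"z":0.5,"ax":0,"ay":0,"az":0,"grip":0.6},
    {"x":-0.088,"y":0.007,"z":0.3,"ax":0,"ay":0,"az":0,"grip":0.6},
    {"x":-0.088,"y":0.007,"z":0,"ax":0,"ay":0,"az":0,"grip":0.6},
    {"x":-0.088,"y":-0.2,"z":-0.2,"ax":0,"ay":0,"az":0,"grip":0.33},
    {"x":-0.3,"y":-0.4,"z":-0.2,"ax":0,"ay":0,"az":0,"grip":0.33},
    {"x":-0.5,"y":-0.6,"z":-0.2,"ax":0,"ay":0,"az":0,"grip":0.33},
    {"x":-0.6,"y":-0.77,"z":-0.2,"ax":0,"ay":0,"az":0,"grip":0.33},
    {"x":-0.63,"y":-0.77,"z":-0.2,"ax":0,"ay":0,"az":0,"grip":0.33},
    {"x":-0.63,"y":-0.77,"z":-0.2,"ax":0,"ay":0,"az":0,"grip":0.33},
  ],
)

```text
t: 38.85
eef_pos: [0.3751, -0.3255, 0.1601]
tool_rot: [2.191, 2.25, 0.001]
ft_force: [-0.0, -0.2, -0.0]
finger_gap: 0.0284
finger_force: 0.0
```

```bash
python3 - <<'E'
from h import *
look()
plan((.3725,-.325,.0447))
d=snap('scene');cv2.imwrite('pics/s3c.png',cv2.resize(d['img'][100:360,50:450,::-1],None,fx=2,fy=2))
E
```

```text
scene
 ('cre', 0.5, 0.263, 0.037)
 ('cre', 0.504, 0.212, 0.037)
 ('cre', 0.509, 0.165, 0.037)
 ('cre', 0.526, -0.09, 0.027)
 ('cre', 0.605, -0.089, 0.027)
 ('jam', 0.488, -0.242, 0.062)
 ('jam', 0.49, -0.293, 0.062)
 ('jam', 0.491, -0.347, 0.062)
 ('jam', 0.493, -0.404, 0.062)
top
 ('cre', 0.606, -0.09, 0.027)
 ('cre', 0.528, -0.091, 0.026)
 ('cre', 0.511, 0.163, 0.036)
 ('cre', 0.507, 0.21, 0.036)
 ('cre', 0.502, 0.262, 0.036)
 ('jam', 0.341, 0.11, 0.039)
t 38.95 tcp [ 0.3758 -0.3246  0.1599] yaw 91.6 gap 0.0282 F [-0.2  0.5 -0.4]
[ 0.372 -0.325  0.045] -> [-0.002 -0.023  0.768]
```

View pics/s3c.png

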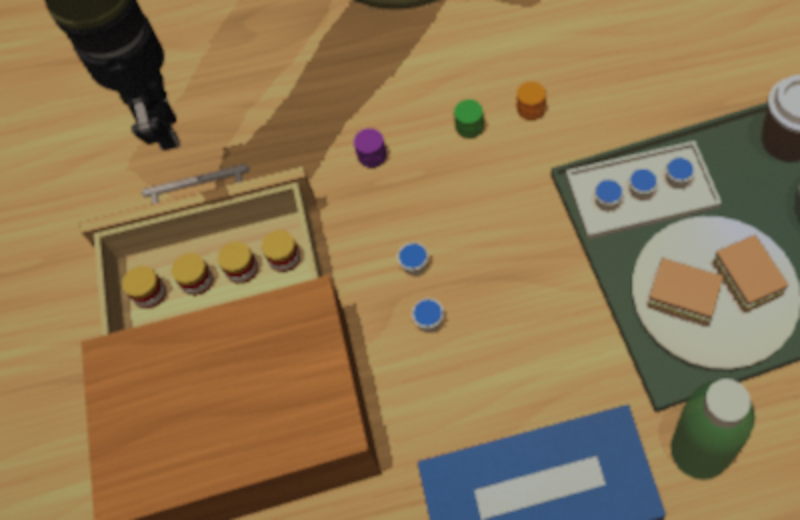

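The crop shows four jars standing apart in the drawer at (142,285) to (281,250), and three creamers in the dish. Now I grip the handle and push the drawer shut gently.

send_rows(
  targets=[
    {"x":0,"y":-0.023,"z":0.2,"ax":0,"ay":0,"az":0,"grip":0.33},
    {"x":0,"y":-0.023,"z":0.4,"ax":0,"ay":0,"az":0,"grip":0.33},
    {"x":0,"y":-0.023,"z":0.55,"ax":0,"ay":0,"az":0,"grip":0.33},
    {"x":0,"y":-0.023,"z":0.68,"ax":0,"ay":0,"az":0,"grip":0.33},
    {"x":0,"y":-0.023,"z":0.77,"ax":0,"ay":0,"az":0,"grip":0.33},
    {"x":0,"y":-0.023,"z":0.77,"ax":0,"ay":0,"az":0,"grip":0.33},
    {"x":0,"y":-0.023,"z":0.77,"ax":0,"ay":0,"az":0,"grip":0},
    {"x":0,"y":-0.023,"z":0.77,"ax":0,"ay":0,"az":0,"grip":0},
    {"x":0,"y":-0.023,"z":0.77,"ax":0,"ay":0,"az":0,"grip":0},
    {"x":0,"y":-0.023,"z":0.77,"ax":0,"ay":0,"az":0,"grip":0},
    {"x":0,"y":-0.023,"z":0.77,"ax":0,"ay":0,"az":0,"grip":0},
  ],
  grip_force=40,
)

```text
t: 40.1
eef_pos: [0.3722, -0.3243, 0.0443]
tool_rot: [-2.19, -2.253, -0.003]
ft_force: [4.3, 3.6, 1.1]
finger_gap: 0.0094
finger_force: 39.0
```

send_rows(
  targets=[
    {"x":0,"y":0.03,"z":0,"ax":0,"ay":0,"az":0,"grip":0},
    {"x":0,"y":0.08,"z":0,"ax":0,"ay":0,"az":0,"grip":0},
    {"x":0,"y":0.14,"z":0,"ax":0,"ay":0,"az":0,"grip":0},
    {"x":0,"y":0.2,"z":0,"ax":0,"ay":0,"az":0,"grip":0},
    {"x":0,"y":0.26,"z":0,"ax":0,"ay":0,"az":0,"grip":0},
    {"x":0,"y":0.32,"z":0,"ax":0,"ay":0,"az":0,"grip":0},
    {"x":0,"y":0.38,"z":0,"ax":0,"ay":0,"az":0,"grip":0},
    {"x":0,"y":0.44,"z":0,"ax":0,"ay":0,"az":0,"grip":0},
    {"x":0,"y":0.5,"z":0,"ax":0,"ay":0,"az":0,"grip":0},
    {"x":0,"y":0.56,"z":0,"ax":0,"ay":0,"az":0,"grip":0},
    {"x":0,"y":0.62,"z":0,"ax":0,"ay":0,"az":0,"grip":0},
    {"x":0,"y":0.68,"z":0,"ax":0,"ay":0,"az":0,"grip":0},
    {"x":0,"y":0.74,"z":0,"ax":0,"ay":0,"az":0,"grip":0},
    {"x":0,"y":0.8,"z":0,"ax":0,"ay":0,"az":0,"grip":0},
    {"x":0,"y":0.85,"z":0,"ax":0,"ay":0,"az":0,"grip":0},
    {"x":0,"y":0.89,"z":0,"ax":0,"ay":0,"az":0,"grip":0},
    {"x":0,"y":0.92,"z":0,"ax":0,"ay":0,"az":0,"grip":0},
    {"x":0,"y":0.94,"z":0,"ax":0,"ay":0,"az":0,"grip":0},
    {"x":0,"y":0.95,"z":0,"ax":0,"ay":0,"az":0,"grip":0},
  ],
)

```text
t: 42.0
eef_pos: [0.5146, -0.3202, 0.0443]
tool_rot: [-2.189, -2.252, -0.001]
ft_force: [-1.3, 4.4, 4.1]
finger_gap: 0.0092
finger_force: 39.5
```

send_rows(
  targets=[
    {"x":0,"y":0.02,"z":0,"ax":0,"ay":0,"az":0,"grip":0},
    {"x":0,"y":0.04,"z":0,"ax":0,"ay":0,"az":0,"grip":0},
    {"x":0,"y":0.05,"z":0,"ax":0,"ay":0,"az":0,"grip":0},
    {"x":0,"y":0.05,"z":0,"ax":0,"ay":0,"az":0,"grip":0},
  ],
)

```text
t: 42.4
eef_pos: [0.5218, -0.32, 0.0443]
tool_rot: [-2.189, -2.252, -0.0]
ft_force: [-0.9, 4.5, 3.7]
finger_gap: 0.0093
finger_force: 39.5
```

send_rows(
  targets=[
    {"x":0,"y":0.01,"z":0,"ax":0,"ay":0,"az":0,"grip":0},
    {"x":0,"y":0.02,"z":0,"ax":0,"ay":0,"az":0,"grip":0},
    {"x":0,"y":0.025,"z":0,"ax":0,"ay":0,"az":0,"grip":0},
    {"x":0,"y":0.025,"z":0,"ax":0,"ay":0,"az":0,"grip":0},
  ],
)

```text
t: 42.8
eef_pos: [0.5218, -0.32, 0.0442]
tool_rot: [-2.187, -2.248, 0.007]
ft_force: [-11.8, 4.8, 14.0]
finger_gap: 0.0092
finger_force: 40.4
```

send_rows(
  targets=[
    {"x":0,"y":0,"z":0,"ax":0,"ay":0,"az":0,"grip":0.27},
    {"x":0,"y":0,"z":0,"ax":0,"ay":0,"az":0,"grip":0.27},
    {"x":0,"y":-0.025,"z":0,"ax":0,"ay":0,"az":0,"grip":0.27},
    {"x":0,"y":-0.025,"z":0,"ax":0,"ay":0,"az":0,"grip":0.27},
    {"x":0,"y":-0.025,"z":-0.15,"ax":0,"ay":0,"az":0,"grip":0.27},
    {"x":0,"y":-0.025,"z":-0.35,"ax":0,"ay":0,"az":0,"grip":0.27},
    {"x":0,"y":-0.025,"z":-0.7,"ax":0,"ay":0,"az":0,"grip":0.27},
    {"x":0,"y":-0.3,"z":-0.9,"ax":0,"ay":0,"az":0,"grip":0.27},
    {"x":0,"y":-0.6,"z":-0.9,"ax":0,"ay":0,"az":0,"grip":0.27},
    {"x":0,"y":-0.6,"z":-0.9,"ax":0,"ay":0,"az":0,"grip":0.27},
  ],
)

```text
t: 43.8
eef_pos: [0.4315, -0.3232, 0.1802]
tool_rot: [-2.193, -2.249, 0.003]
ft_force: [0.3, 0.1, 0.4]
finger_gap: 0.0233
finger_force: 0.0
```

```bash
python3 - <<'E'
from h import *
look();plan()
d=snap('scene');P=cloud(d);d0=np.load('scene0.npz');P0=cloud(d0)
for p in(P0,P): print(handle(p[:, :][None])) 
cv2.imwrite('pics/s4.png',d['img'][:,:,::-1])
E
```

```text
scene
 ('cre', 0.501, 0.263, 0.037)
 ('cre', 0.504, 0.213, 0.037)
 ('cre', 0.509, 0.165, 0.037)
 ('cre', 0.526, -0.09, 0.027)
 ('cre', 0.606, -0.089, 0.027)
top
 ('cre', 0.607, -0.09, 0.026)
 ('cre', 0.528, -0.091, 0.027)
 ('cre', 0.512, 0.165, 0.037)
 ('cre', 0.507, 0.212, 0.036)
 ('cre', 0.502, 0.262, 0.036)
 ('jam', 0.341, 0.11, 0.039)
t 43.9 tcp [ 0.4354 -0.3238  0.1797] yaw 91.5 gap 0.023 F [-0.  -0.8 -0.6]
(array([0.512, 0.515]), array([-0.388, -0.258]))
(array([0.516, 0.517]), array([-0.386, -0.258]))
```

View pics/s4.png

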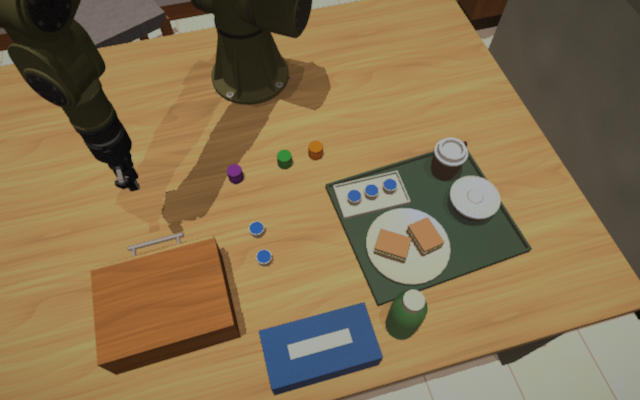

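The final view shows the drawer shut, with its handle at (155,242). Three creamers stand in the dish at (354–390,190), two are left on the table, and the mug, bowl and look-alikes have not moved.

```bash
python3 -c "
from workcell import r
print(r.close_job())"
```

```text
the job is handed in; nothing more can be done
None
```

The job is handed in, but no verdict came back: three creamers stand in the dish, two are left on the table, all four jam jars stand in the drawer, and it is pushed to its stop; I pulled the drawer open before placing the creamers, and the jars were put in after them.

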